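# Load the latched test cage

## Task

Load the brown lampholder into the mesh test cage for its insulation test: lift the latch bar, which has a ball knob, swing the gate wide open and stand the lampholder upright, as it stands now, wholly on the round metal plate inside. Then swing the gate shut against its rubber buffer until the latch bar drops fully back behind its catch. Do not disturb the insulator or the roll of tape.

Things in the scene. Friction and masses are not known exactly. Their poses are not given: they have to be found in the camera images.
- cage_front (a point): Grey mesh test cage fixed to the bench, 270 wide, 150 deep, 285 mm high; front (gate) roughly toward the robot. Point: plane of the front posts, midway across, on the floor (12 mm above the bench). Axes: x into the cage, y left seen from the front, z up. Clear doorway y = -115 to +100 mm, up to 270 mm above the bench; the mesh roof covers all the inside.
- gate_hinge (a point): Point on the gate's upright hinge axis, right-hand side of the front, 185 mm above the bench; axes as cage_front. The gate is a meshed tube frame, 14 mm thick, 22 to 273 mm above the bench; shut, it runs from 8 to 246 mm from the hinge toward +y, in front of the posts, its mid-plane through the hinge axis.
- gate (a joint): Angle of the gate about its hinge, rad: 0 is fully home, grows as the free (left) edge swings out toward the robot, stop at 2.0. Light friction: it stays where left. Below about 0.025 a sprung rubber buffer on the left post pushes it out: about 10 N at the knob bring it home. Latched, it leans on the bar at about 0.012; unlatched, it springs out some degrees.
- latch (a joint): Angle of the latch bar, rad: 0 level and down, where it rests by its own weight; grows as the knob is lifted; stop at 0.42. Down, it stands behind the catch and holds the gate; above about 0.13 it clears the catch. It rises and falls freely behind the catch only while the gate is pressed home (3 mm play there); pulled outward, by the buffer or by hand, it jams against the tongue.
- latch_knob (a point): Centre of the black ball knob, 28 mm in diameter, by which the latch bar is lifted and the gate pulled: 50 mm from the bar's pivot toward the bar's free end, 50 mm in front of the bar on a 10 mm neck (70 mm in front of the gate's mid-plane). It moves with gate and bar; the neck lies along its x axis (x points from knob to gate).
- plate (a point): Centre of the top face of the round steel plate, 90 mm in diameter, fixed on the cage floor: 26 mm above the bench, 60 mm behind the plane of the front posts. z up.
- lampholder_mid (a point): Centre, half-way up, of the brown moulded lampholder: a loose round part 43 mm in diameter and 62 mm high, standing upright on its wide skirt with the narrow neck up (z up along it); its widest part is the lower half and a band at mid height.
- insulator: White porcelain bobbin insulator, 42 mm in diameter, 46 mm high, loose, origin at the centre of its underside. Bystander, leave alone.
- tape_roll: Roll of tan tape lying flat, 100 mm across, 25 mm high, loose, origin at the centre of its underside. Bystander, leave alone.
- latch_pivot (a point): Pivot of the latch bar on the gate (moves with it): 125 mm from the hinge axis toward the free edge, 20 mm in front of the gate's mid-plane, 185 mm above the bench. The bar is round steel, 12 mm thick, and reaches 138 mm from here toward the free edge, past the left-hand post.
- catch (a point): Top edge of the upright steel tongue on the left-hand post behind which the bar drops; 8 mm above the axis of the lowered bar. Its outer side slopes down and outward for 33 mm, so a lowered bar rides up over it when the gate is pushed shut. Axes as cage_front.
Things that resemble listed ones, but are neither listed nor needed, are in the scene too. What is shaped like the part that bears lampholder_mid but blue or green is not meant.

How it is judged:
By the outcome, as a careful person would: the job done as asked, in the order asked, and still so for the second after the job is handed in, with the robot touching nothing.
It also fails if it takes over 72 s, if anything falls off the work surface, if the arm or the gripper's body presses on something with over 40 N, if the wrist force passes 120 N, or if a joint passes its speed limit or range.

## Robot

A 7-joint arm with a two-finger parallel gripper is mounted at the origin on a cart in front of the work surface, level with it; the furniture and walls round the work are solid. World frame = base frame: x ahead of the robot, y to its left, z up, the work surface at z = 0. Lengths are in m, angles in rad, forces in N, time in s.
With the tool pointing down it reaches from about 0.35 to 0.9 m from the base axis. Payload 8.1 kg.
Tool frame: the origin (TCP) lies midway between the tips of the shut fingers; the grasp point (between the pads) lies 19 mm behind it; z points along the fingers, y is the direction in which the jaws open and shut (so a half turn about z gives the same grasp; the last joint's range is limited). The gripper opens to 92 mm and grips with 3 to 60 N. Pads are 19 mm wide; open, the fingers measure 130 mm over their backs; the gripper's body (75 mm by 190 mm) begins 47 mm behind the grasp point.
Start: joints at [-1.24, 0.434, 0.025, 1.573, -0.012, 1.134, -0.075], TCP at [0.263, 0.567, 0.227] pointing down, gripper open.
Joint ranges: [-2.62, 2.62], [-0.44, 2.09], [-1.27, 1.32], [0.08, 2.57], [-1.32, 4.46], [0.12, 2], [-2.74, 2.74]. Speed limits (rad/s): [2.22, 2.22, 3.01, 3.01, 3.14, 3.14, 3.14].

## Interface

Orientations are given as a rotation vector (axis times angle).
In Python, from cell import arm gives the robot as it stands. The module is installed in compiled form; this text tells all that it offers.
- The arm moves only by the tool jog_arm, never from a script. Its argument "increments" is a list of rows, each an object with "slide": the shift along the tool's x, y, z in mm, a list of three; "roll": the turn about the tool's z in rad; "gripper": the opening, from 0 (shut) to 1 (fully open). In form: [{"slide": [x, y, z], "roll": roll, "gripper": gripper}, ...]. A call has exactly 10 rows; each row is the pose to reach, as a shift and turn from the pose commanded when the call began, along the tool's axes at that moment; what a row does not reach only later rows make up. A row lasts 1/12 s, in which the tool goes at most 41.7 mm and 7.16 degrees, less where a joint would pass 70% of its speed; a pose out of reach is approached as far as the arm can. A call with a gripper value outside its range is refused whole. The fingers move at their own pace and stop on an object; "newtons" is the grip in N (left out, the last holds). Time passes only in rows, so rows that repeat a pose let the fingers close, or fill a call up. It gives the time, the measured TCP pose, the force and the opening at its end, in the units of the state.
- arm.observe(): the state, without advancing time (a new reading comes with each control period).
- arm.get_image(name): name is "scene" or "top"; returns a dict with "frame" (400x640x3 uint8, blue, green, red), "depth" (400x640 float32, m along the optical axis (not along the pixel's ray), 0 where there is no reading), "intrinsics" (3x3 intrinsics, pixels), "dist_coeffs" ([k1, k2, p1, p2, k3] as OpenCV has them; the pictures are not rectified), "R" (3x3) and "t" (3): a world point X has camera coordinates R X + t. Camera axes: x right, y down, z forward; pixel columns grow to the right and rows downward; lengths in m; the calibration is good to about 2 mm. A picture is of the moment at which its call begins.
- arm.sign_off(): hands the job in, once; it reports no verdict.
The state is a dict: "clock": time; "joints": joint angles; "dq": joint speeds; "joint_efforts": joint torques, N m; "position": TCP position; "ee_rot": TCP orientation; "force": force on the tool from outside, world axes, zero at the start; "ft_torque": the same for the moment, N m; "width": opening from 0.0 (shut) to 1.0 (fully open).
Only numpy, scipy, OpenCV 4.12 (cv2) and the standard library are available. Lean on these libraries where they do the work, as an engineer would, in place of code of your own. Each camera call takes 0.05 s, during which the arm holds its last target.

## Working session

There is one attempt and no reset: what is moved stays moved. The work goes in short steps, Python scripts to look and compute and a tool call to move; the robot and the scene stay as the last step left them, time stands still between calls to the robot, and variables do not carry over. Pictures are saved under pics/ and viewed, and the job is handed in when it is done.

Besides the shell and the picture viewer there is one more tool, called by a JSON object that holds its "fn" and its "kwargs". jog_arm: Moves the arm, as the interface text tells. Its arguments: {"type":"object","properties":{"increments":{"type":"array"},"newtons":{"type":"number"}},"required":["increments"]}

```bash
mkdir -p pics; cat > h.py <<'E'
import numpy as np, cv2
from cell import arm
from scipy.spatial.transform import Rotation as Ro
def ray(im,uv):
    p=cv2.undistortPoints(np.array([[uv]],float),im['intrinsics'],np.array(im['dist_coeffs'],float))[0,0]
    d=im['R'].T@np.array([p[0],p[1],1.]); c=-im['R'].T@im['t']; return c,d
def onz(im,uv,z):
    c,d=ray(im,uv); return c+d*(z-c[2])/d[2]
def pt(im,uv):
    z=im['depth'][int(round(uv[1])),int(round(uv[0]))]; c,d=ray(im,uv); return c+d*z
def cloud(im):
    h,w=im['depth'].shape; vv,uu=np.mgrid[0:h,0:w]
    p=cv2.undistortPoints(np.stack([uu,vv],-1).reshape(-1,1,2).astype(float),im['intrinsics'],np.array(im['dist_coeffs'],float)).reshape(h,w,2)
    z=im['depth'][...,None]; P=np.concatenate([p,np.ones((h,w,1))],-1)*z
    return (P-np.asarray(im['t']).reshape(3))@im['R']
E
python3 - <<'E'
from h import *
for n in ('scene','top'):
    im=arm.get_image(n); cv2.imwrite(f'pics/{n}0.png',im['frame']); print(n,im['intrinsics'],im['R'],im['t'],-im['R'].T@im['t'])
print(arm.observe())
E
```

```text
scene [[436.27058834   0.         316.13882448]
 [  0.         436.27058834 190.40142594]
 [  0.           0.           1.        ]] [[-0.43966416 -0.89811706  0.00901005]
 [-0.4553964   0.21426573 -0.86412055]
 [ 0.77415086 -0.38402598 -0.50320423]] [0.18212338 0.42391421 1.0394435 ] [-0.53156395  0.47191113  0.88772441]
top [[406.51966681   0.         323.63567012]
 [  0.         406.51966681 202.55080654]
 [  0.           0.           1.        ]] [[ 0.00681814 -0.99986381 -0.01502884]
 [-0.99790296 -0.00583582 -0.06446407]
 [ 0.06436758  0.01543685 -0.99780685]] [-0.08285959  0.59243325  1.4495556 ] [ 0.49845145 -0.10176755  1.48332189]
{'clock': 0.1, 'joints': array([-1.23960434,  0.43515   ,  0.02499013,  1.57397774, -0.01160784,
        1.13397317, -0.07508917]), 'dq': array([-0.00202123, -0.0012214 , -0.00028953,  0.00074512,  0.00172248,
       -0.00065767, -0.00092101]), 'joint_efforts': array([ 2.61085850e-03, -6.69124317e+01,  9.87619869e-01, -3.15146863e+01,
       -6.05866243e-02,  3.73308000e-02,  5.51205767e-05]), 'position': array([0.26256679, 0.56669302, 0.22603665]), 'ee_rot': array([-6.76149485e-01, -3.06779253e+00,  2.12421995e-03]), 'force': array([-0.49223673, -1.29129108,  0.26903766]), 'ft_torque': array([-0.01334534,  0.00273812,  0.02711791]), 'width': 1.000182698730366}
```

View pics/scene0.png

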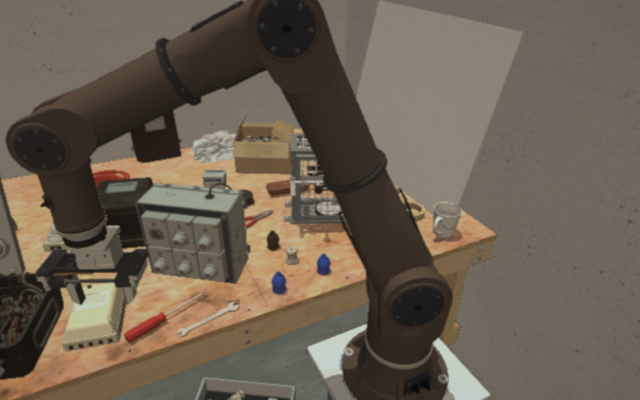

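View pics/top0.png

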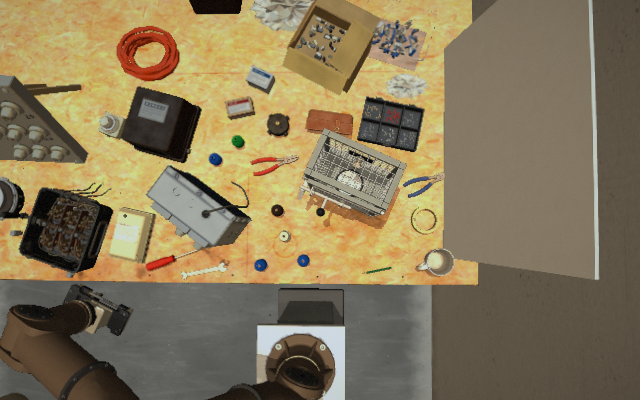

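```bash
python3 - <<'E'
import cv2
a=cv2.imread('pics/top0.png')[110:285,230:470]; cv2.imwrite('pics/topz.png',cv2.resize(a,None,fx=3.3,fy=3.3,interpolation=cv2.INTER_CUBIC))
a=cv2.imread('pics/scene0.png')[115:305,225:480]; cv2.imwrite('pics/scz.png',cv2.resize(a,None,fx=3,fy=3,interpolation=cv2.INTER_CUBIC))
E
```

```text
(no output)
```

View pics/topz.png

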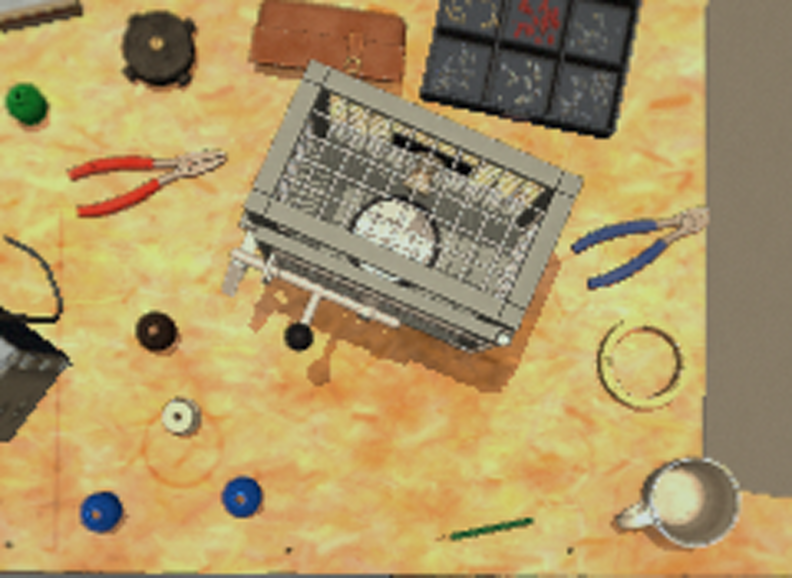

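View pics/scz.png

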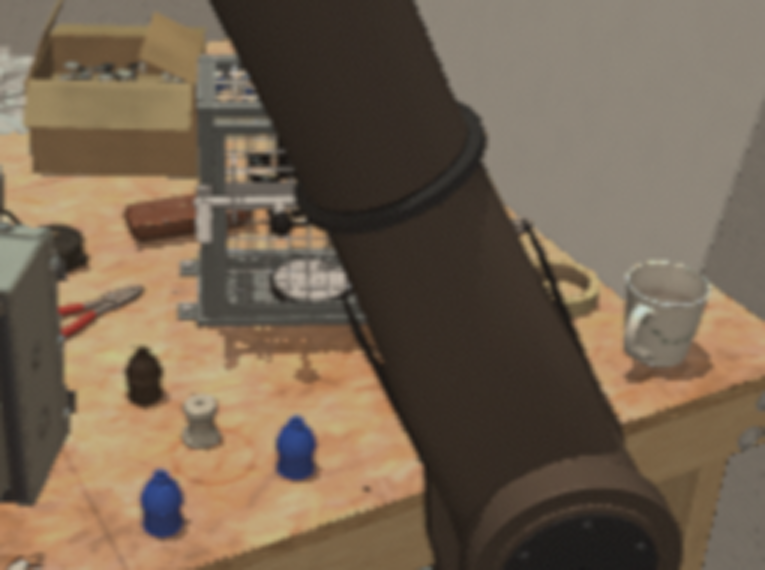

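```bash
python3 - <<'E'
from h import *
im=arm.get_image('top'); C=cloud(im); f=im['frame']
roi=np.zeros((400,640),bool); roi[110:230,290:420]=1
m=roi&(C[...,2]>0.272)&(C[...,2]<0.30)
P=C[m]; print(m.sum(),P.min(0),P.max(0),np.median(P[:,2]))
r=cv2.minAreaRect(P[:,:2].astype(np.float32)); print(r,cv2.boxPoints(r))
# px corners
Z=lambda x,y:(230+x/3.3,110+y/3.3)
for q in [(243,213),(520,330),(310,60),(583,180)]: print('corner',onz(im,Z(*q),0.285))
# knob
u,v=Z(299,336)
print('knob depth',pt(im,(u,v)),onz(im,(u,v),0.185))
for n,q in dict(lamp=(155,331),ins=(181,416),tape=(640,365),plate=(395,237)).items():
    print(n,pt(im,Z(*q)))
hsv=cv2.cvtColor(f,cv2.COLOR_BGR2HSV)
def blob(mask,box):
    mm=np.zeros_like(mask); x0,y0,x1,y1=box; mm[y0:y1,x0:x1]=mask[y0:y1,x0:x1]; return mm
dark=(f.max(-1)<75).astype(np.uint8)
for n,b in dict(lamp=(265,198,290,222),knob=(312,205,328,220)).items():
    mm=blob(dark,b); k=mm>0; vv,uu=np.nonzero(k); print(n,k.sum(),uu.min(),uu.max(),vv.min(),vv.max(),uu.mean(),vv.mean(),'zs',np.percentile(C[k][:,2],[5,25,50,75,95]))
    for z in (0.031,0.185): print(onz(im,(uu.mean(),vv.mean()),z))
    print(cv2.minEnclosingCircle(np.stack([uu,vv],1).astype(np.float32)))
E
```

```text
2516 [ 0.54923374 -0.32773538  0.27201094] [ 0.80085584 -0.02408652  0.29343109] 0.28354401748910346
((0.6704416871070862, -0.17133668065071106), (0.27076074481010437, 0.1705619990825653), 66.42391204833984) [[ 0.53813154 -0.26130727]
 [ 0.69445664 -0.32952636]
 [ 0.80275184 -0.08136609]
 [ 0.64642674 -0.013147  ]]
corner [ 0.65876755 -0.02324679  0.285     ]
corner [ 0.55486072 -0.27180462  0.285     ]
corner [ 0.79883959 -0.08261665  0.285     ]
corner [ 0.69026072 -0.32898816  0.285     ]
knob depth [ 0.55192312 -0.07249506  0.19800582] [ 0.55246419 -0.07219886  0.185     ]
lamp [0.56172667 0.08312858 0.06665581]
ins [0.47176617 0.05670992 0.04559641]
tape [ 0.53040149 -0.44474177 -0.00067201]
plate [ 0.66854893 -0.17288938  0.01994808]
lamp 92 272 282 205 215 277.1195652173913 210.1086956521739 zs [0.0322009  0.04365742 0.04902328 0.05264917 0.0605757 ]
[0.56401972 0.08725333 0.031     ]
[0.55706705 0.0672101  0.185     ]
((277.1111145019531, 210.0), 5.736062049865723)
knob 53 317 324 208 215 320.22641509433964 211.66037735849056 zs [0.18949939 0.19272168 0.19551839 0.19742504 0.19945908]
[ 0.55942709 -0.06732965  0.031     ]
[ 0.55296141 -0.07098134  0.185     ]
((320.1842041015625, 211.55262756347656), 4.081169128417969)
```

```bash
python3 - <<'E'
from h import *
o=arm.observe(); R=Ro.from_rotvec(o['ee_rot']).as_matrix(); p=np.array(o['position']); print(R.round(3))
for n in('scene','top'):
    im=arm.get_image(n); C=cloud(im)
    L=(C-p)@R
    m=(abs(L[...,0])<.3)&(abs(L[...,1])<.2)&(L[...,2]>-.5)&(L[...,2]<.02)&(im['depth']>0)
    if n=='scene': m[:, 160:]=0
    Q=L[m]; print(n,len(Q))
    for a in np.arange(-.46,.02,.02):
        q=Q[(Q[:,2]>=a)&(Q[:,2]<a+.02)]
        if len(q)>3: print(round(a,2),len(q),'x',np.percentile(q[:,0],[1,99]).round(3),'y',np.percentile(q[:,1],[1,99]).round(3))
    if n=='scene':
        print('j6 cap',[((pt(im,(u,v))-p)@R).round(3) for u,v in((40,145),(20,145),(60,150),(85,225),(90,250))])
E
```

```text
[[-0.907  0.42  -0.   ]
 [ 0.42   0.907 -0.001]
 [-0.    -0.001 -1.   ]]
scene 18429
-0.46 1278 x [-0.     0.037] y [-0.197 -0.05 ]
-0.44 1757 x [-0.038  0.048] y [-0.191 -0.001]
-0.42 1816 x [-0.029  0.053] y [-0.182  0.03 ]
-0.4 1492 x [0.007 0.055] y [-0.154  0.039]
-0.38 1155 x [0.008 0.056] y [-0.114  0.041]
-0.36 777 x [0.04  0.055] y [-0.078  0.039]
-0.34 469 x [-0.009  0.053] y [-0.045  0.027]
-0.32 521 x [-0.011  0.044] y [-0.044  0.025]
-0.3 565 x [-0.012  0.042] y [-0.043  0.027]
-0.28 594 x [-0.012  0.046] y [-0.043  0.028]
-0.26 510 x [-0.013  0.042] y [-0.043  0.023]
-0.24 497 x [-0.013  0.042] y [-0.043  0.027]
-0.22 545 x [-0.017  0.043] y [-0.044  0.031]
-0.2 240 x [-0.012  0.044] y [-0.044  0.025]
-0.18 755 x [-0.033  0.038] y [-0.052  0.026]
-0.16 265 x [-0.027  0.037] y [-0.052  0.012]
-0.14 431 x [-0.021  0.027] y [-0.052  0.014]
-0.12 1635 x [-0.034  0.037] y [-0.096  0.091]
-0.1 845 x [-0.03   0.038] y [-0.095  0.087]
-0.08 323 x [-0.033  0.038] y [-0.089  0.083]
-0.06 126 x [-0.01   0.013] y [-0.065  0.062]
-0.04 201 x [-0.009  0.013] y [-0.065  0.061]
-0.02 1
[... 604 characters left out ...]
1  0.002] y [-0.04   0.022]
-0.28 170 x [-0.041  0.014] y [-0.041  0.018]
-0.26 163 x [-0.041  0.021] y [-0.042  0.022]
-0.24 145 x [-0.042  0.023] y [-0.042  0.019]
-0.22 186 x [-0.043  0.027] y [-0.042  0.029]
-0.2 55 x [-0.043  0.027] y [-0.042  0.024]
-0.18 334 x [-0.038  0.038] y [-0.051  0.015]
-0.16 62 x [-0.034  0.031] y [-0.051 -0.008]
-0.14 66 x [-0.024  0.021] y [-0.051 -0.001]
-0.12 751 x [-0.036  0.035] y [-0.095  0.094]
-0.1 261 x [-0.036  0.035] y [-0.093  0.09 ]
-0.08 78 x [-0.036  0.031] y [-0.088  0.084]
-0.06 8 x [-0.01  -0.003] y [0.044 0.054]
-0.04 9 x [-0.011  0.002] y [0.043 0.057]
-0.02 120 x [-0.3    0.007] y [-0.189  0.056]
0.0 67 x [-0.299 -0.004] y [-0.185  0.052]
```

{"fn": "jog_arm", "kwargs": {"increments": [{"slide": [0,0,-40],"roll": 0,"gripper": 1},{"slide": [0,0,-80],"roll": 0,"gripper": 1},{"slide": [-10,-12,-120],"roll": 0,"gripper": 1},{"slide": [-30,-35,-150],"roll": 0,"gripper": 1},{"slide": [-55,-63,-165],"roll": 0,"gripper": 1},{"slide": [-81,-94,-175],"roll": 0,"gripper": 1},{"slide": [-107,-124,-185],"roll": 0,"gripper": 1},{"slide": [-133,-154,-190],"roll": 0,"gripper": 1},{"slide": [-160,-185,-195],"roll": 0,"gripper": 1},{"slide": [-187,-216,-200],"roll": 0,"gripper": 1}]}}

```text
clock: 1.08
position: [0.3417, 0.2905, 0.4271]
ee_rot: [0.676, 3.068, 0.001]
force: [-0.0, -0.8, -0.7]
width: 1.004
```

{"fn": "jog_arm", "kwargs": {"increments": [{"slide": [-26,-30,0],"roll": 0,"gripper": 1},{"slide": [-53,-61,0],"roll": 0,"gripper": 1},{"slide": [-80,-92,0],"roll": 0,"gripper": 1},{"slide": [-107,-123,0],"roll": 0,"gripper": 1},{"slide": [-133,-154,0],"roll": 0,"gripper": 1},{"slide": [-160,-185,0],"roll": 0,"gripper": 1},{"slide": [-187,-216,0],"roll": 0,"gripper": 1},{"slide": [-214,-247,0],"roll": 0,"gripper": 1},{"slide": [-241,-278,0],"roll": 0,"gripper": 1},{"slide": [-268,-309,0],"roll": 0,"gripper": 1}]}}

```text
clock: 1.92
position: [0.4547, -0.1027, 0.4271]
ee_rot: [0.676, 3.067, 0.001]
force: [1.4, 0.5, -0.6]
width: 1.002
```

```bash
python3 - <<'E'
from h import *
o=arm.observe(); print(o['joints'].round(3),o['position'],o['ee_rot'])
im=arm.get_image('scene'); cv2.imwrite('pics/s1.png',im['frame'])
im=arm.get_image('top'); cv2.imwrite('pics/t1.png',im['frame'])
E
```

```text
[-0.533  0.035  0.684  1.619 -0.023  1.494  1.289] [ 0.45470121 -0.10265732  0.4270971 ] [6.75502282e-01 3.06705734e+00 1.22517867e-03]
```

View pics/s1.png

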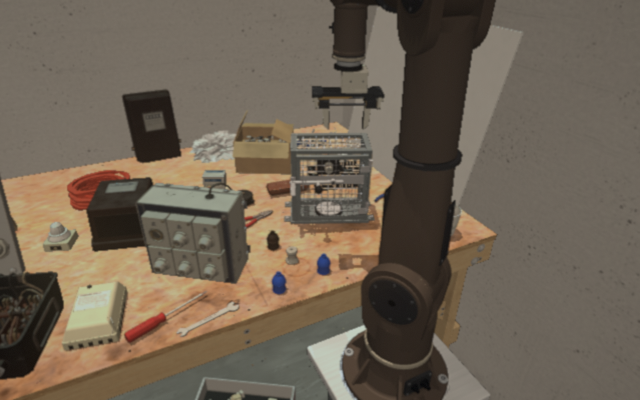

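{"fn": "jog_arm", "kwargs": {"increments": [{"slide": [0,0,-40],"roll": 0,"gripper": 1},{"slide": [0,0,-80],"roll": 0,"gripper": 1},{"slide": [0,0,-120],"roll": 0,"gripper": 1},{"slide": [0,0,-160],"roll": 0,"gripper": 1},{"slide": [0,0,-200],"roll": 0,"gripper": 1},{"slide": [0,0,-240],"roll": 0,"gripper": 1},{"slide": [0,0,-280],"roll": 0,"gripper": 1},{"slide": [0,0,-320],"roll": 0,"gripper": 1},{"slide": [0,0,-360],"roll": 0,"gripper": 1},{"slide": [0,0,-400],"roll": 0,"gripper": 1}]}}

```text
clock: 2.85
position: [0.4464, -0.0985, 0.6555]
ee_rot: [0.666, 3.022, 0.002]
force: [0.1, -0.0, -0.7]
width: 1.001
```

```bash
python3 - <<'E'
from h import *
o=arm.observe(); print(o['joints'].round(3),o['position'],o['ee_rot'],Ro.from_rotvec(o['ee_rot']).as_matrix().round(3))
E
```

```text
[-0.584  0.088  0.819  1.031 -0.073  2.002  1.337] [ 0.44644125 -0.09850287  0.65545798] [6.65609768e-01 3.02203072e+00 1.59092074e-03] [[-0.906  0.42   0.046]
 [ 0.42   0.908 -0.009]
 [-0.046  0.011 -0.999]]
```

{"fn": "jog_arm", "kwargs": {"increments": [{"slide": [0,0,0],"roll": 0,"gripper": 1},{"slide": [0,0,20],"roll": 0,"gripper": 1},{"slide": [0,0,40],"roll": 0,"gripper": 1},{"slide": [0,0,60],"roll": 0,"gripper": 1},{"slide": [0,0,60],"roll": 0,"gripper": 1},{"slide": [0,0,60],"roll": 0,"gripper": 1},{"slide": [0,0,60],"roll": 0,"gripper": 1},{"slide": [0,0,60],"roll": 0,"gripper": 1},{"slide": [0,0,60],"roll": 0,"gripper": 1},{"slide": [0,0,60],"roll": 0,"gripper": 1}]}}

```text
clock: 3.68
position: [0.4497, -0.0994, 0.5961]
ee_rot: [0.666, 3.021, 0.001]
force: [0.9, -0.1, -0.1]
width: 1.001
```

```bash
python3 - <<'E'
from h import *
o=arm.observe(); print(o['joints'].round(3),o['position'],o['ee_rot'],Ro.from_rotvec(o['ee_rot']).as_matrix().round(3))
E
```

```text
[-0.629  0.027  0.781  1.227 -0.017  1.847  1.282] [ 0.44971019 -0.09937088  0.59612554] [6.66290452e-01 3.02087512e+00 9.57296811e-04] [[-0.906  0.42   0.047]
 [ 0.42   0.907 -0.01 ]
 [-0.047  0.011 -0.999]]
```

{"fn": "jog_arm", "kwargs": {"increments": [{"slide": [-20,-40,-10],"roll": 0,"gripper": 1},{"slide": [-40,-80,-20],"roll": 0,"gripper": 1},{"slide": [-50,-110,-40],"roll": 0,"gripper": 1},{"slide": [-50,-120,-80],"roll": 0,"gripper": 1},{"slide": [-50,-120,-120],"roll": 0,"gripper": 1},{"slide": [-50,-120,-160],"roll": 0,"gripper": 1},{"slide": [-50,-120,-200],"roll": 0,"gripper": 1},{"slide": [-50,-120,-240],"roll": 0,"gripper": 1},{"slide": [-50,-120,-300],"roll": 0,"gripper": 1},{"slide": [-50,-120,-400],"roll": 0,"gripper": 1}]}}

```text
clock: 4.52
position: [0.4217, -0.2177, 0.6728]
ee_rot: [0.657, 2.977, -0.016]
force: [0.5, -0.0, 0.7]
width: 0.999
```

```bash
cat > st.py <<'E'
from h import *
o=arm.observe(); R=Ro.from_rotvec(o['ee_rot']).as_matrix(); z=R[:,2]
print('t',o['clock'],'j',o['joints'].round(3),'p',o['position'].round(4)); print(R.round(3)); print('tilt',np.degrees(np.arccos(-z[2])).round(2),'az',np.degrees(np.arctan2(z[1],z[0])).round(1),'y-elev',np.degrees(np.arcsin(R[2,1])).round(2),'yaz',np.degrees(np.arctan2(R[1,1],R[0,1])).round(1),'w',o['width'].round(3),'F',o['force'].round(1))
E
python3 st.py
```

```text
t 4.5167 j [-0.146  0.109  0.646  0.958 -0.089  2.002  1.59 ] p [ 0.4217 -0.2177  0.6728]
[[-0.903  0.42   0.089]
 [ 0.419  0.907 -0.03 ]
 [-0.093  0.01  -0.996]]Traceback (most recent call last):
  File "st.py", line 3, in <module>
    print('t',o['clock'],'j',o['joints'].round(3),'p',o['position'].round(4)); print(R.round(3)); print('tilt',np.degrees(np.arccos(-z[2])).round(2),'az',np.degrees(np.arctan2(z[1],z[0])).round(1),'y-elev',np.degrees(np.arcsin(R[2,1])).round(2),'yaz',np.degrees(np.arctan2(R[1,1],R[0,1])).round(1),'w',o['width'].round(3),'F',o['force'].round(1))
                                                                                                                                                                                                                                                                                                              ^^^^^^^^^^^^^^^^
AttributeError: 'float' object has no attribute 'round'
```

```bash
sed -i "s/o\['width'\].round(3)/round(o['width'],3)/" st.py; python3 st.py
```

```text
t 4.5167 j [-0.146  0.109  0.646  0.958 -0.089  2.002  1.59 ] p [ 0.4217 -0.2177  0.6728]
[[-0.903  0.42   0.089]
 [ 0.419  0.907 -0.03 ]
 [-0.093  0.01  -0.996]]
tilt 5.37 az -18.9 y-elev 0.56 yaz 65.1 w 0.999 F [ 0.5 -0.   0.7]
```

{"fn": "jog_arm", "kwargs": {"increments": [{"slide": [0,0,-400],"roll": 0,"gripper": 1},{"slide": [0,0,-400],"roll": 0,"gripper": 1},{"slide": [0,0,-400],"roll": 0,"gripper": 1},{"slide": [0,0,-400],"roll": 0,"gripper": 1},{"slide": [0,0,-400],"roll": 0,"gripper": 1},{"slide": [0,0,-400],"roll": 0,"gripper": 1},{"slide": [0,0,-400],"roll": 0,"gripper": 1},{"slide": [0,0,-400],"roll": 0,"gripper": 1},{"slide": [0,0,-400],"roll": 0,"gripper": 1},{"slide": [0,0,-400],"roll": 0,"gripper": 1}]}}

```text
clock: 5.35
position: [0.3976, -0.2064, 0.6947]
ee_rot: [0.646, 2.931, -0.03]
force: [-0.1, 0.1, -0.3]
width: 1.0
```

```bash
python3 st.py
```

```text
t 5.35 j [-0.498  0.02   0.927  0.986 -0.028  2.002  1.551] p [ 0.3976 -0.2064  0.6947]
[[-0.898  0.42   0.132]
 [ 0.417  0.908 -0.049]
 [-0.14   0.011 -0.99 ]]
tilt 8.1 az -20.5 y-elev 0.61 yaz 65.2 w 1.0 F [-0.1  0.1 -0.3]
```

```bash
cat > fk.py <<'E'
import numpy as np, itertools
from scipy.spatial.transform import Rotation as Ro
from scipy.optimize import least_squares
D=[([-1.23960434,0.43515,0.02499013,1.57397774,-0.01160784,1.13397317,-0.07508917],[0.26256679,0.56669302,0.22603665],[-6.76149485e-01,-3.06779253,2.12421995e-03]),
([-0.533,0.035,0.684,1.619,-0.023,1.494,1.289],[0.45470121,-0.10265732,0.4270971],[6.75502282e-01,3.06705734,1.22517867e-03]),
([-0.584,0.088,0.819,1.031,-0.073,2.002,1.337],[0.44644125,-0.09850287,0.65545798],[6.65609768e-01,3.02203072,1.59092074e-03]),
([-0.629,0.027,0.781,1.227,-0.017,1.847,1.282],[0.44971019,-0.09937088,0.59612554],[6.66290452e-01,3.02087512,9.57296811e-04]),
([-0.146,0.109,0.646,0.958,-0.089,2.002,1.59],[0.4217,-0.2177,0.6728],[0.657,2.977,-0.016]),
([-0.498,0.02,0.927,0.986,-0.028,2.002,1.551],[0.3976,-0.2064,0.6947],[0.646,2.931,-0.03])]
rz=lambda a:Ro.from_euler('z',a); ry=lambda a:Ro.from_euler('y',a)
def fk(q,P,s,full=False):
    d1,L1,L2,L3,c1,c7=P
    R=rz(c1+s[0]*q[0])*ry(q[1]); sh=np.array([0,0,d1]); e=sh+R.apply([0,0,L1])
    R=R*rz(s[1]*q[2])*ry(q[3]); w=e+R.apply([0,0,L2])
    R=R*rz(s[2]*q[4])*ry(q[5]); t=w+R.apply([0,0,L3]); R=R*rz(s[3]*q[6]+c7)
    return (t,R,e,w) if full else (t,R)
def res(P,s):
    r=[]
    for q,p,v in D:
        t,R=fk(q,P,s); r+=list((t-p)*3)+list((Ro.from_rotvec(v).inv()*R).as_rotvec())
    return np.array(r)
def fit():
    best=None
    for s in itertools.product([1,-1],repeat=4):
        for c1 in(-.1,np.pi/2,np.pi):
            for c7 in(0,np.pi/2,np.pi,-np.pi/2):
                f=least_squares(res,[.323,.52,.449,.378,c1,c7],args=(s,),max_nfev=30)
                if best is None or f.cost<best[0]: best=(f.cost,f.x,s)
    return best
if __name__=='__main__':
    b=fit(); print(b); print(res(b[1],b[2]).round(4).reshape(-1,6)); np.save('fk.npy',np.r_[b[1],b[2]])
E
python3 fk.py
```

```text
(np.float64(0.0016139353186159977), array([ 0.4019354 ,  0.51808805,  0.44715132,  0.46551077, -0.0896866 ,
        1.48121727]), (-1, -1, -1, -1))
[[ 0.0059 -0.0092 -0.0286  0.      0.0001  0.0001]
 [-0.014   0.0113 -0.0196 -0.0001 -0.0005  0.0008]
 [-0.0143  0.0024  0.0104  0.0038 -0.001  -0.0004]
 [-0.012   0.0038  0.004   0.0043 -0.0011  0.001 ]
 [ 0.014   0.0034  0.0137  0.0084 -0.0009 -0.0009]
 [-0.0018 -0.003   0.0201  0.013  -0.0006 -0.0006]]
```

```bash
cat > fk2.py <<'E'
from fk import *
S=(-1,-1,-1,-1)
def fk2(q,P,full=False):
    d1,L1,L2,L3,c1,c7,a1,a2,a3,bx,by,y3=P
    R=rz(c1-q[0]); sh=np.array([bx,by,d1]); 
    R=R*ry(q[1]); sh=sh
    e=sh+R.apply([a1,0,L1]); R=R*rz(-q[2])*ry(q[3]); w=e+R.apply([a2,y3,L2])
    R=R*rz(-q[4])*ry(q[5]); t=w+R.apply([a3,0,L3]); R=R*rz(-q[6]+c7)
    return (t,R,e,w) if full else (t,R)
def res2(P):
    r=[]
    for q,p,v in D:
        t,R=fk2(q,P); r+=list((t-p)*10)+list((Ro.from_rotvec(v).inv()*R).as_rotvec())
    r+=list((np.array(P)[6:])*.1); r+=[(P[3]-.378)*.3]
    return np.array(r)
if __name__=='__main__':
    f=least_squares(res2,[.323,.52,.449,.378,-.09,1.48,0,0,0,0,0,0]); print(f.cost,f.x.round(4)); print(f.fun[:-7].reshape(-1,6).round(4)); np.save('fk2.npy',f.x)
E
python3 fk2.py
```

```text
0.0015198692169325445 [ 3.5630e-01  4.9490e-01  4.2310e-01  3.8420e-01  1.7200e-02  1.5879e+00
  1.6600e-02  9.2000e-03 -1.5300e-02  1.4000e-03  3.7000e-03 -6.3900e-02]
[[ 0.0034 -0.0009  0.0062 -0.     -0.     -0.0002]
 [ 0.0028  0.0204 -0.0058 -0.0002 -0.0003  0.0005]
 [-0.028  -0.0151  0.0008 -0.0012  0.0001 -0.0005]
 [ 0.0114  0.0056 -0.0117 -0.0008 -0.0001  0.0008]
 [ 0.0275 -0.0046  0.0063 -0.0016 -0.0002 -0.0007]
 [-0.0172 -0.0054  0.0043 -0.0021 -0.      0.0002]]
```

```bash
cat > ik.py <<'E'
from fk2 import *
P=np.load('fk2.npy')
lo=np.array([-2.62,-.44,-1.27,.08,-1.32,.12,-2.74]);hi=np.array([2.62,2.09,1.32,2.57,4.46,2,2.74])
def tool(tau,az):
    z=np.array([np.sin(tau)*np.cos(az),np.sin(tau)*np.sin(az),-np.cos(tau)]); y=np.array([-np.sin(az),np.cos(az),0]); return np.stack([np.cross(y,z),y,z],1)
def ik(p,R,q0,iters=200):
    Rt=Ro.from_matrix(R)
    f=lambda q:np.r_[(lambda a:np.r_[(a[0]-p)*2,(Rt.inv()*a[1]).as_rotvec()])(fk2(q,P)),1e-3*(q-q0)]
    s=least_squares(f,np.clip(q0,lo+1e-6,hi-1e-6),bounds=(lo,hi),max_nfev=iters)
    return s.x,np.linalg.norm(s.fun[:6])
if __name__=='__main__':
    rng=np.random.default_rng(0); az=np.radians(-23)
    T=dict(lampgrasp=[.562,.086,.04],knob=[.5525,-.0715,.185],place=[.66,-.168,.06],place_out=[.52,-.11,.07])
    for tau in (30,40,50):
        R=tool(np.radians(tau),az)
        for n,g in T.items():
            p=np.array(g)+R[:,2]*.019
            S=[]
            for k in range(40):
                q,e=ik(p,R,rng.uniform(lo,hi),60)
                if e<2e-3: S.append(q)
            S=np.array(S)
            print(tau,n,len(S)); 
            if len(S):
                S=S[np.argsort(S[:,4])]
                for q in S[::max(1,len(S)//5)]:
                    t,_,e,w=fk2(q,P,True); print('   ',q.round(2),'elbow',e.round(2),'wr',w.round(2))
E
python3 ik.py
```

```text
30 lampgrasp 28
    [-0.27  0.57 -0.26  2.23  1.57  0.54 -0.77] elbow [0.27 0.08 0.77] wr [0.4  0.14 0.36]
    [ 0.04  0.61 -0.65  2.22  1.58  0.75 -0.71] elbow [ 0.3  -0.    0.75] wr [0.4  0.14 0.36]
    [ 0.22  0.69 -0.89  2.22  1.6   0.9  -0.67] elbow [ 0.32 -0.06  0.73] wr [0.4  0.14 0.36]
    [ 0.45  0.88 -1.23  2.22  1.65  1.19 -0.59] elbow [ 0.36 -0.16  0.66] wr [0.4  0.14 0.36]
    [-0.84  0.67  0.48  2.21  1.69  0.12 -1.  ] elbow [0.21 0.25 0.73] wr [0.4  0.15 0.36]
    [-1.11  0.86  0.78  2.2   4.34  0.12  2.48] elbow [0.17 0.35 0.67] wr [0.39 0.17 0.35]
30 knob 25
    [-1.04  0.59  1.18  2.25 -1.19  0.33  2.19] elbow [0.14 0.26 0.76] wr [0.38 0.01 0.49]
    [-0.25  0.21  0.16  2.27  0.85  0.29  0.3 ] elbow [0.12 0.03 0.84] wr [ 0.38 -0.01  0.5 ]
    [-0.01  0.2  -0.12  2.27  0.95  0.35  0.2 ] elbow [0.11 0.01 0.84] wr [ 0.38 -0.01  0.5 ]
    [ 0.66  0.25 -0.91  2.26  1.13  0.54  0.04] elbow [ 0.11 -0.08  0.83] wr [ 0.38 -0.01  0.5 ]
    [ 0.94  0.37 -1.27  2.25  1.22  0.71 -0.01] elbow [ 0.12 -0.15  0.81] wr [ 0.38 -0.01  0.5 ]
30 place 28
    [ 0.14  0.61 -0.03  2.02  1.5
[... 4853 characters left out ...]
lbow [0.34 0.01 0.72] wr [ 0.41 -0.06  0.31]
    [-0.57  1.    0.75  2.22  3.24  0.65 -2.41] elbow [0.35 0.24 0.61] wr [ 0.41 -0.05  0.3 ]
50 place_out 27
    [-0.73  0.92  0.64  2.57  2.96  0.87 -2.28] elbow [0.3  0.28 0.64] wr [0.27 0.01 0.31]
    [-0.74  0.93  0.66  2.57  2.97  0.87 -2.3 ] elbow [0.3  0.28 0.64] wr [0.27 0.01 0.31]
    [-0.75  0.94  0.66  2.57  2.97  0.87 -2.31] elbow [0.3  0.29 0.64] wr [0.27 0.01 0.31]
    [-1.1   1.87  1.29  2.57  3.54  1.27  2.74] elbow [0.21 0.42 0.19] wr [0.26 0.01 0.3 ]
    [-1.1   1.87  1.29  2.57  3.54  1.27  2.74] elbow [0.21 0.42 0.19] wr [0.26 0.01 0.3 ]
    [-1.1   1.93  1.32  2.57  3.55  1.3   2.68] elbow [0.2  0.42 0.17] wr [0.26 0.01 0.3 ]
```

{"fn": "jog_arm", "kwargs": {"increments": [{"slide": [-100,0,-400],"roll": 0,"gripper": 1},{"slide": [-100,0,-400],"roll": 0,"gripper": 1},{"slide": [-100,0,-400],"roll": 0,"gripper": 1},{"slide": [-100,0,-400],"roll": 0,"gripper": 1},{"slide": [-100,0,-400],"roll": 0,"gripper": 1},{"slide": [-100,0,-400],"roll": 0,"gripper": 1},{"slide": [-100,0,-400],"roll": 0,"gripper": 1},{"slide": [-100,0,-400],"roll": 0,"gripper": 1},{"slide": [-100,0,-400],"roll": 0,"gripper": 1},{"slide": [-100,0,-400],"roll": 0,"gripper": 1}]}}

```text
clock: 6.18
position: [0.415, -0.2146, 0.7146]
ee_rot: [0.637, 2.884, -0.046]
force: [-0.2, -0.0, -0.0]
width: 0.999
```

```bash
python3 st.py
```

```text
t 6.1833 j [-0.367  0.061  0.852  0.909 -0.071  2.002  1.58 ] p [ 0.415  -0.2146  0.7146]
[[-0.89   0.421  0.176]
 [ 0.415  0.907 -0.07 ]
 [-0.189  0.01  -0.982]]
tilt 10.9 az -21.9 y-elev 0.58 yaz 65.1 w 0.999 F [-0.2 -0.  -0. ]
```

{"fn": "jog_arm", "kwargs": {"increments": [{"slide": [-400,0,-400],"roll": 0,"gripper": 1},{"slide": [-400,0,-400],"roll": 0,"gripper": 1},{"slide": [-400,0,-400],"roll": 0,"gripper": 1},{"slide": [-400,0,-400],"roll": 0,"gripper": 1},{"slide": [-400,0,-400],"roll": 0,"gripper": 1},{"slide": [-400,0,-400],"roll": 0,"gripper": 1},{"slide": [-400,0,-400],"roll": 0,"gripper": 1},{"slide": [-400,0,-400],"roll": 0,"gripper": 1},{"slide": [-400,0,-400],"roll": 0,"gripper": 1},{"slide": [-400,0,-400],"roll": 0,"gripper": 1}]}}

```text
clock: 7.02
position: [0.5217, -0.2608, 0.7143]
ee_rot: [0.627, 2.837, -0.062]
force: [0.0, 0.6, -0.2]
width: 0.993
```

```bash
python3 st.py
```

```text
t 7.0167 j [ 0.18   0.287  0.375  0.628 -0.149  2.002  1.586] p [ 0.5217 -0.2608  0.7143]
[[-0.881  0.42   0.218]
 [ 0.41   0.907 -0.091]
 [-0.237  0.009 -0.972]]
tilt 13.7 az -22.7 y-elev 0.53 yaz 65.1 w 0.993 F [ 0.   0.6 -0.2]
```

{"fn": "jog_arm", "kwargs": {"increments": [{"slide": [0,0,-400],"roll": 0,"gripper": 1},{"slide": [0,0,-400],"roll": 0,"gripper": 1},{"slide": [0,0,-400],"roll": 0,"gripper": 1},{"slide": [0,0,-400],"roll": 0,"gripper": 1},{"slide": [0,0,-400],"roll": 0,"gripper": 1},{"slide": [0,0,-400],"roll": 0,"gripper": 1},{"slide": [0,0,-400],"roll": 0,"gripper": 1},{"slide": [0,0,-400],"roll": 0,"gripper": 1},{"slide": [0,0,-400],"roll": 0,"gripper": 1},{"slide": [0,0,-400],"roll": 0,"gripper": 1}]}}

```text
clock: 7.85
position: [0.4347, -0.2197, 0.7557]
ee_rot: [0.616, 2.789, -0.076]
force: [-0.1, 0.3, -0.5]
width: 1.001
```

{"fn": "jog_arm", "kwargs": {"increments": [{"slide": [-100,0,-400],"roll": 0,"gripper": 1},{"slide": [-100,0,-400],"roll": 0,"gripper": 1},{"slide": [-100,0,-400],"roll": 0,"gripper": 1},{"slide": [-100,0,-400],"roll": 0,"gripper": 1},{"slide": [-100,0,-400],"roll": 0,"gripper": 1},{"slide": [-100,0,-400],"roll": 0,"gripper": 1},{"slide": [-100,0,-400],"roll": 0,"gripper": 1},{"slide": [-100,0,-400],"roll": 0,"gripper": 1},{"slide": [-100,0,-400],"roll": 0,"gripper": 1},{"slide": [-100,0,-400],"roll": 0,"gripper": 1}]}}

```text
clock: 8.68
position: [0.4194, -0.2127, 0.778]
ee_rot: [0.606, 2.742, -0.09]
force: [1.2, -0.5, -0.3]
width: 1.002
```

```bash
python3 st.py
```

```text
t 8.6833 j [-0.614  0.032  1.076  0.786 -0.049  2.002  1.564] p [ 0.4194 -0.2127  0.778 ]
[[-0.855  0.42   0.305]
 [ 0.399  0.907 -0.131]
 [-0.332  0.01  -0.943]]
tilt 19.38 az -23.3 y-elev 0.55 yaz 65.2 w 1.002 F [ 1.2 -0.5 -0.3]
```

{"fn": "jog_arm", "kwargs": {"increments": [{"slide": [-200,0,-400],"roll": 0,"gripper": 1},{"slide": [-200,0,-400],"roll": 0,"gripper": 1},{"slide": [-200,0,-400],"roll": 0,"gripper": 1},{"slide": [-200,0,-400],"roll": 0,"gripper": 1},{"slide": [-200,0,-400],"roll": 0,"gripper": 1},{"slide": [-200,0,-400],"roll": 0,"gripper": 1},{"slide": [-200,0,-400],"roll": 0,"gripper": 1},{"slide": [-200,0,-400],"roll": 0,"gripper": 1},{"slide": [-200,0,-400],"roll": 0,"gripper": 1},{"slide": [-200,0,-400],"roll": 0,"gripper": 1}]}}

```text
clock: 9.52
position: [0.4375, -0.2203, 0.798]
ee_rot: [0.596, 2.694, -0.105]
force: [0.0, -0.5, -0.9]
width: 1.002
```

{"fn": "jog_arm", "kwargs": {"increments": [{"slide": [-200,0,-400],"roll": 0,"gripper": 1},{"slide": [-200,0,-400],"roll": 0,"gripper": 1},{"slide": [-200,0,-400],"roll": 0,"gripper": 1},{"slide": [-200,0,-400],"roll": 0,"gripper": 1},{"slide": [-200,0,-400],"roll": 0,"gripper": 1},{"slide": [-200,0,-400],"roll": 0,"gripper": 1},{"slide": [-200,0,-400],"roll": 0,"gripper": 1},{"slide": [-200,0,-400],"roll": 0,"gripper": 1},{"slide": [-200,0,-400],"roll": 0,"gripper": 1},{"slide": [-200,0,-400],"roll": 0,"gripper": 1}]}}

```text
clock: 10.35
position: [0.4395, -0.2204, 0.8192]
ee_rot: [0.586, 2.647, -0.118]
force: [-0.3, -0.6, -0.7]
width: 1.002
```

```bash
python3 st.py
```

```text
t 10.35 j [-0.26   0.085  0.779  0.64  -0.107  2.002  1.573] p [ 0.4395 -0.2204  0.8192]
[[-0.821  0.421  0.387]
 [ 0.384  0.907 -0.171]
 [-0.423  0.009 -0.906]]
tilt 25.01 az -23.8 y-elev 0.5 yaz 65.1 w 1.002 F [-0.3 -0.6 -0.7]
```

{"fn": "jog_arm", "kwargs": {"increments": [{"slide": [-220,0,-400],"roll": 0,"gripper": 1},{"slide": [-220,0,-400],"roll": 0,"gripper": 1},{"slide": [-220,0,-400],"roll": 0,"gripper": 1},{"slide": [-220,0,-400],"roll": 0,"gripper": 1},{"slide": [-220,0,-400],"roll": 0,"gripper": 1},{"slide": [-220,0,-400],"roll": 0,"gripper": 1},{"slide": [-220,0,-400],"roll": 0,"gripper": 1},{"slide": [-220,0,-400],"roll": 0,"gripper": 1},{"slide": [-220,0,-400],"roll": 0,"gripper": 1},{"slide": [-220,0,-400],"roll": 0,"gripper": 1}]}}

```text
clock: 11.18
position: [0.4389, -0.2194, 0.8406]
ee_rot: [0.576, 2.6, -0.131]
force: [-0.8, -0.5, -0.4]
width: 0.996
```

{"fn": "jog_arm", "kwargs": {"increments": [{"slide": [-220,0,-400],"roll": 0,"gripper": 1},{"slide": [-220,0,-400],"roll": 0,"gripper": 1},{"slide": [-220,0,-400],"roll": 0,"gripper": 1},{"slide": [-220,0,-400],"roll": 0,"gripper": 1},{"slide": [-220,0,-400],"roll": 0,"gripper": 1},{"slide": [-220,0,-400],"roll": 0,"gripper": 1},{"slide": [-220,0,-400],"roll": 0,"gripper": 1},{"slide": [-220,0,-400],"roll": 0,"gripper": 1},{"slide": [-220,0,-400],"roll": 0,"gripper": 1},{"slide": [-220,0,-400],"roll": 0,"gripper": 1}]}}

```text
clock: 12.02
position: [0.4297, -0.2148, 0.8625]
ee_rot: [0.566, 2.552, -0.143]
force: [-0.5, -0.0, 0.6]
width: 0.999
```

{"fn": "jog_arm", "kwargs": {"increments": [{"slide": [-250,0,-400],"roll": 0,"gripper": 1},{"slide": [-250,0,-400],"roll": 0,"gripper": 1},{"slide": [-250,0,-400],"roll": 0,"gripper": 1},{"slide": [-250,0,-400],"roll": 0,"gripper": 1},{"slide": [-250,0,-400],"roll": 0,"gripper": 1},{"slide": [-250,0,-400],"roll": 0,"gripper": 1},{"slide": [-250,0,-400],"roll": 0,"gripper": 1},{"slide": [-250,0,-400],"roll": 0,"gripper": 1},{"slide": [-250,0,-400],"roll": 0,"gripper": 1},{"slide": [-250,0,-400],"roll": 0,"gripper": 1}]}}

```text
clock: 12.85
position: [0.4251, -0.2128, 0.8836]
ee_rot: [0.556, 2.505, -0.155]
force: [-0.1, -0.6, -0.6]
width: 0.998
```

```bash
python3 st.py
```

```text
t 12.85 j [-0.483  0.052  0.993  0.526 -0.094  2.002  1.566] p [ 0.4251 -0.2128  0.8836]
[[-0.755  0.42   0.503]
 [ 0.355  0.907 -0.225]
 [-0.551  0.009 -0.835]]
tilt 33.42 az -24.1 y-elev 0.5 yaz 65.1 w 0.998 F [-0.1 -0.6 -0.6]
```

{"fn": "jog_arm", "kwargs": {"increments": [{"slide": [-250,0,-400],"roll": 0,"gripper": 1},{"slide": [-250,0,-400],"roll": 0,"gripper": 1},{"slide": [-250,0,-400],"roll": 0,"gripper": 1},{"slide": [-250,0,-400],"roll": 0,"gripper": 1},{"slide": [-250,0,-400],"roll": 0,"gripper": 1},{"slide": [-250,0,-400],"roll": 0,"gripper": 1},{"slide": [-250,0,-400],"roll": 0,"gripper": 1},{"slide": [-250,0,-400],"roll": 0,"gripper": 1},{"slide": [-250,0,-400],"roll": 0,"gripper": 1},{"slide": [-250,0,-400],"roll": 0,"gripper": 1}]}}

```text
clock: 13.68
position: [0.4161, -0.2098, 0.9048]
ee_rot: [0.545, 2.458, -0.166]
force: [-0.2, 0.5, -0.4]
width: 1.0
```

```bash
python3 st.py; python3 - <<'E'
from h import *
im=arm.get_image('scene'); f=im['frame']; cv2.imwrite('pics/s2.png',cv2.resize(f[110:280,230:430],None,fx=4,fy=3.5,interpolation=cv2.INTER_CUBIC))
np.save('sc.npy',dict(im),allow_pickle=True)
im=arm.get_image('top'); f=im['frame']; cv2.imwrite('pics/t2.png',cv2.resize(f[110:260,230:430],None,fx=4,fy=4,interpolation=cv2.INTER_CUBIC))
E
```

```text
t 13.6833 j [-0.693  0.029  1.176  0.496 -0.064  2.002  1.563] p [ 0.4161 -0.2098  0.9048]
[[-0.73   0.42   0.539]
 [ 0.344  0.907 -0.242]
 [-0.591  0.009 -0.807]]
tilt 36.21 az -24.2 y-elev 0.51 yaz 65.1 w 1.0 F [-0.2  0.5 -0.4]
```

View pics/s2.png

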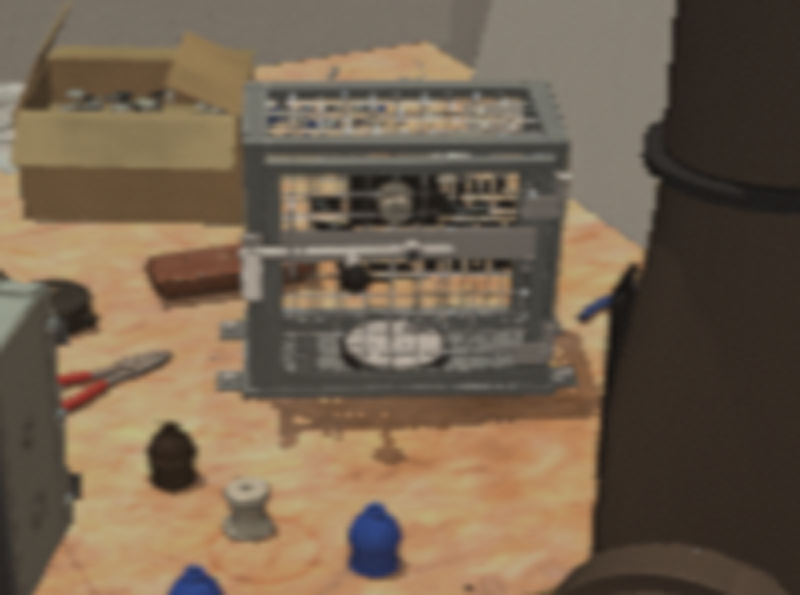

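View pics/t2.png

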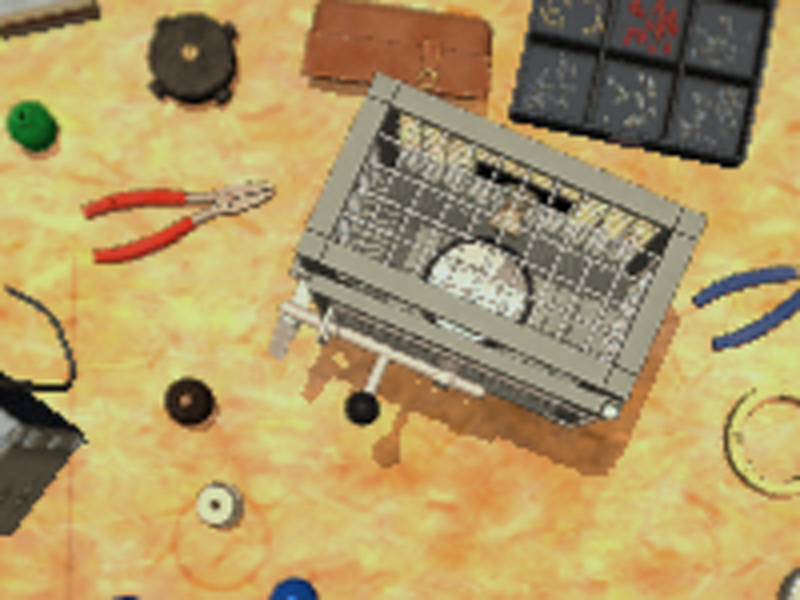

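```bash
python3 - <<'E'
from h import *
s=arm.get_image('scene'); t=arm.get_image('top')
def tri(us,ut):
    A=[];b=[]
    for im,u in((s,us),(t,ut)):
        c,d=ray(im,u); d/=np.linalg.norm(d); M=np.eye(3)-np.outer(d,d); A.append(M); b.append(M@c)
    X,r,_,_=np.linalg.lstsq(np.vstack(A),np.hstack(b),rcond=None); return X,np.sqrt(r)
def darkblob(im,box,th=60):
    x0,y0,x1,y1=box; g=im['frame'].max(-1)[y0:y1,x0:x1]; m=(g<th).astype(np.uint8)
    n,l,st,c=cv2.connectedComponentsWithStats(m); i=1+np.argmax(st[1:,4]); return c[i]+[x0,y0],st[i]
ks=darkblob(s,(312,182,326,197)); kt=darkblob(t,(312,204,328,220)); print(ks,kt); print('knob',tri(ks[0],kt[0]))
ls=darkblob(s,(262,228,284,252),75); lt=darkblob(t,(265,198,290,222),75); print(ls,lt); print('lamp',tri(ls[0],lt[0]), onz(t,lt[0],.04))
print('plate scene',onz(s,(230+393.5/4,110+343/3.5),.026))
# cage corners roof top view z=.285 and scene
T=lambda x,y:(230+x/4,110+y/4); Sx=lambda x,y:(230+x/4,110+y/3.5)
for n,a in dict(FL=(292,262),FR=(612,400),BL=(378,72),BR=(707,217)).items(): print(n,onz(t,T(*a),.285))
for n,a in dict(FL=(245,145),FR=(568,145),BL=(247,85),BR=(540,85)).items(): print('s',n,onz(s,Sx(*a),.285))
print('hinge top?',pt(t,T(609,411)),onz(t,T(609,411),.28))
m=(s['depth']>0); C=cloud(t)
r=np.zeros((400,640),bool); r[120:225,295:410]=1; k=r&(C[...,2]>.279)&(C[...,2]<.296); Q=C[k][:,:2].astype(np.float32); rr=cv2.minAreaRect(Q); print(rr,cv2.boxPoints(rr))
E
```

```text
(array([318.07317073, 188.95121951]), array([ 3,  4,  8,  7, 41], dtype=int32)) (array([320.25      , 211.60416667]), array([ 5,  4,  8,  8, 48], dtype=int32))
knob (array([ 0.55265733, -0.07185538,  0.18695012]), array([0.00120732]))
(array([272.59393939, 240.96363636]), array([  5,   3,  12,  19, 165], dtype=int32)) (array([277.12087912, 210.13186813]), array([ 7,  7, 11, 11, 91], dtype=int32))
lamp (array([0.56380254, 0.08722207, 0.0233639 ]), array([0.00157749])) [0.56353082 0.08607611 0.04      ]
plate scene [ 0.65965763 -0.16992121  0.026     ]
FL [ 0.65590436 -0.02138404  0.285     ]
FR [ 0.55478109 -0.25832671  0.285     ]
BL [ 0.79939811 -0.08429126  0.285     ]
BR [ 0.69114722 -0.32924256  0.285     ]
s FL [ 0.65529915 -0.02539945  0.285     ]
s FR [ 0.54450463 -0.26312599  0.285     ]
s BL [ 0.78464645 -0.0829218   0.285     ]
s BR [ 0.67595449 -0.31741737  0.285     ]
hinge top? [ 0.54800876 -0.26041725  0.25147553] [ 0.54686122 -0.25674358  0.28      ]
((0.6737087965011597, -0.1726667433977127), (0.27038049697875977, 0.1632196456193924), 65.90765380859375) [[ 0.5440223  -0.26276657]
 [ 0.6930237  -0.32939422]
 [ 0.8033953  -0.08256692]
 [ 0.6543939  -0.01593927]]
```

{"fn": "jog_arm", "kwargs": {"increments": [{"slide": [22,10,32],"roll": 0,"gripper": 1},{"slide": [44,21,64],"roll": 0,"gripper": 1},{"slide": [66,31,96],"roll": 0,"gripper": 1},{"slide": [88,42,128],"roll": 0,"gripper": 1},{"slide": [110,52,160],"roll": 0,"gripper": 1},{"slide": [132,63,192],"roll": 0,"gripper": 1},{"slide": [154,73,224],"roll": 0,"gripper": 1},{"slide": [176,84,256],"roll": 0,"gripper": 1},{"slide": [198,94,288],"roll": 0,"gripper": 1},{"slide": [220,105,320],"roll": 0,"gripper": 1}]}}

```text
clock: 14.72
position: [0.4632, -0.1302, 0.5719]
ee_rot: [0.546, 2.458, -0.165]
force: [1.6, 0.1, 1.0]
width: 1.001
```

```bash
python3 st.py
```

```text
t 14.7167 j [-0.699 -0.388  0.36   1.735  0.57   1.307  0.783] p [ 0.4632 -0.1302  0.5719]
[[-0.73   0.42   0.539]
 [ 0.344  0.907 -0.241]
 [-0.591  0.01  -0.807]]
tilt 36.2 az -24.1 y-elev 0.55 yaz 65.1 w 1.001 F [1.6 0.1 1. ]
```

{"fn": "jog_arm", "kwargs": {"increments": [{"slide": [20,10,29],"roll": 0,"gripper": 1},{"slide": [40,19,58],"roll": 0,"gripper": 1},{"slide": [60,29,87],"roll": 0,"gripper": 1},{"slide": [80,38,116],"roll": 0,"gripper": 1},{"slide": [100,48,145],"roll": 0,"gripper": 1},{"slide": [120,58,174],"roll": 0,"gripper": 1},{"slide": [141,67,204],"roll": 0,"gripper": 1},{"slide": [162,77,234],"roll": 0,"gripper": 1},{"slide": [182,87,264],"roll": 0,"gripper": 1},{"slide": [182,87,264],"roll": 0,"gripper": 1}]}}

```text
clock: 15.55
position: [0.5071, -0.0521, 0.248]
ee_rot: [0.543, 2.467, -0.173]
force: [-1.0, -0.5, -1.0]
width: 1.001
```

```bash
python3 st.py; python3 - <<'E'
from h import *
im=arm.get_image('scene'); f=im['frame']; cv2.imwrite('pics/s3.png',cv2.resize(f[80:300,200:440],None,fx=3,fy=2.7,interpolation=cv2.INTER_CUBIC))
im=arm.get_image('top'); f=im['frame']; cv2.imwrite('pics/t3.png',cv2.resize(f[110:310,210:430],None,fx=3.5,fy=3,interpolation=cv2.INTER_CUBIC))
E
```

```text
t 15.55 j [-0.639 -0.053  0.337  2.336  0.899  0.544  0.124] p [ 0.5071 -0.0521  0.248 ]
[[-0.736  0.419  0.532]
 [ 0.341  0.908 -0.244]
 [-0.585  0.002 -0.811]]
tilt 35.8 az -24.6 y-elev 0.12 yaz 65.2 w 1.001 F [-1.  -0.5 -1. ]
```

View pics/s3.png

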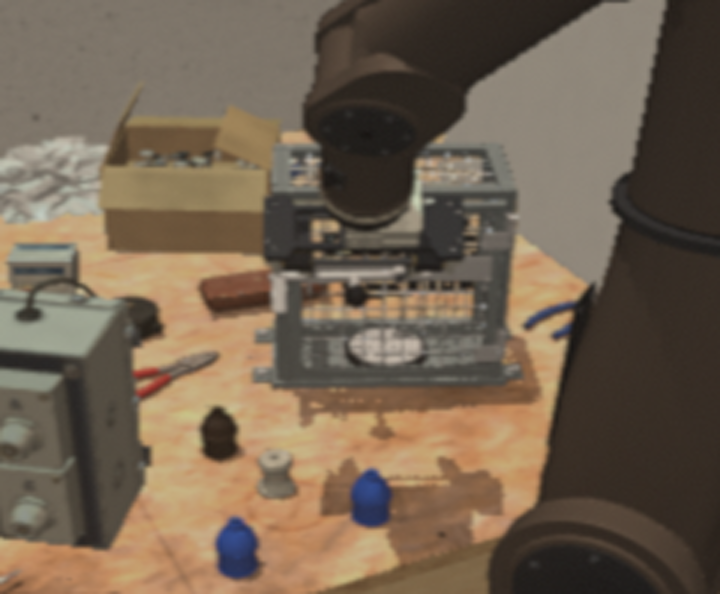

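View pics/t3.png

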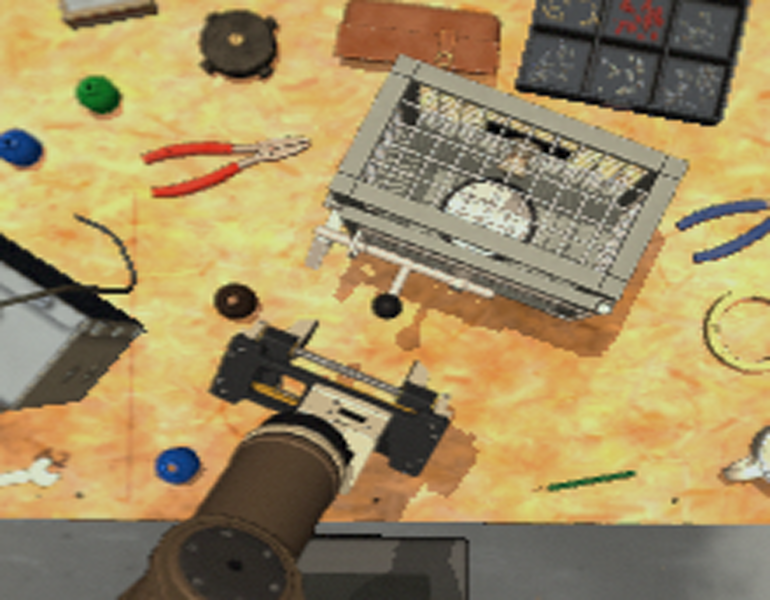

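{"fn": "jog_arm", "kwargs": {"increments": [{"slide": [0,0,25],"roll": 0,"gripper": 1},{"slide": [-2,0,50],"roll": 0,"gripper": 1},{"slide": [-3,0,75],"roll": 0,"gripper": 0.9},{"slide": [-4,1,98],"roll": 0,"gripper": 0.6},{"slide": [-4,1,98],"roll": 0,"gripper": 0.5},{"slide": [-4,1,98],"roll": 0,"gripper": 0},{"slide": [-4,1,98],"roll": 0,"gripper": 0},{"slide": [-4,1,98],"roll": 0,"gripper": 0},{"slide": [-4,1,98],"roll": 0,"gripper": 0},{"slide": [-4,1,98],"roll": 0,"gripper": 0}], "newtons": 25}}

```text
clock: 16.48
position: [0.5661, -0.0766, 0.1789]
ee_rot: [0.545, 2.456, -0.164]
force: [0.2, 0.7, 0.8]
width: 0.471
```

```bash
python3 st.py; python3 - <<'E'
from h import *
im=arm.get_image('scene'); f=im['frame']; cv2.imwrite('pics/s4.png',cv2.resize(f[110:250,260:400],None,fx=4,fy=4,interpolation=cv2.INTER_CUBIC))
im=arm.get_image('top'); f=im['frame']; cv2.imwrite('pics/t4.png',cv2.resize(f[130:260,260:400],None,fx=4,fy=4,interpolation=cv2.INTER_CUBIC))
E
```

```text
t 16.4833 j [-0.572  0.192  0.457  2.336  1.239  0.253 -0.174] p [ 0.5661 -0.0766  0.1789]
[[-0.729  0.42   0.541]
 [ 0.344  0.907 -0.241]
 [-0.592  0.011 -0.806]]
tilt 36.29 az -24.0 y-elev 0.61 yaz 65.2 w 0.471 F [0.2 0.7 0.8]
```

View pics/s4.png

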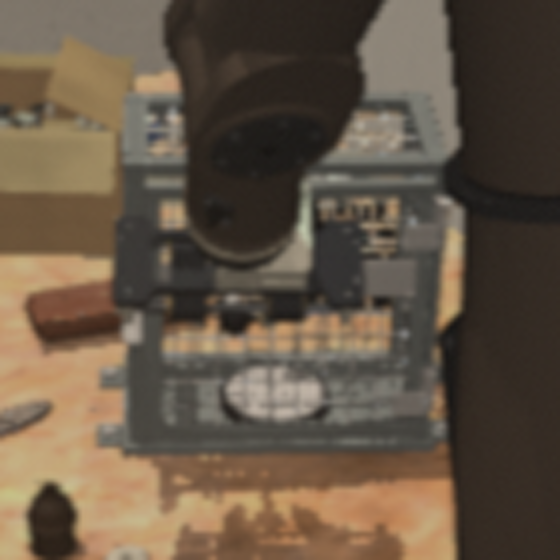

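View pics/t4.png

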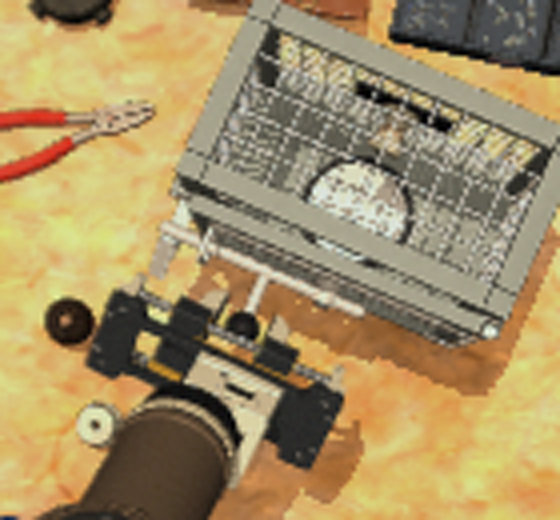

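{"fn": "jog_arm", "kwargs": {"increments": [{"slide": [4,0,3],"roll": 0,"gripper": 0.45},{"slide": [7,0,5],"roll": 0,"gripper": 0.45},{"slide": [7,0,5],"roll": 0,"gripper": 0},{"slide": [7,0,5],"roll": 0,"gripper": 0},{"slide": [7,0,5],"roll": 0,"gripper": 0},{"slide": [7,0,5],"roll": 0,"gripper": 0},{"slide": [7,0,5],"roll": 0,"gripper": 0},{"slide": [7,0,5],"roll": 0,"gripper": 0},{"slide": [7,0,5],"roll": 0,"gripper": 0},{"slide": [7,0,5],"roll": 0,"gripper": 0}], "newtons": 25}}

```text
clock: 17.42
position: [0.5635, -0.076, 0.1697]
ee_rot: [0.546, 2.457, -0.166]
force: [-2.8, -0.4, 2.2]
width: 0.289
```

```bash
python3 st.py
```

```text
t 17.4167 j [-0.588  0.21   0.475  2.352  1.333  0.236 -0.277] p [ 0.5635 -0.076   0.1697]
[[-0.73   0.421  0.539]
 [ 0.344  0.907 -0.242]
 [-0.591  0.009 -0.807]]
tilt 36.22 az -24.2 y-elev 0.51 yaz 65.1 w 0.289 F [-2.8 -0.4  2.2]
```

{"fn": "jog_arm", "kwargs": {"increments": [{"slide": [-0.8,0,0.6],"roll": 0,"gripper": 0},{"slide": [-1.6,0,1.2],"roll": 0,"gripper": 0},{"slide": [-2.4,0,1.8],"roll": 0,"gripper": 0},{"slide": [-2.8,0,2.1],"roll": 0,"gripper": 0},{"slide": [-3.2,0,2.4],"roll": 0,"gripper": 0},{"slide": [-3.2,0,2.4],"roll": 0,"gripper": 0},{"slide": [-3.2,0,2.4],"roll": 0,"gripper": 0},{"slide": [-3.2,0,2.4],"roll": 0,"gripper": 0},{"slide": [-3.2,0,2.4],"roll": 0,"gripper": 0},{"slide": [-3.2,0,2.4],"roll": 0,"gripper": 0}], "newtons": 40}}

```text
clock: 18.25
position: [0.5662, -0.0761, 0.1692]
ee_rot: [0.544, 2.459, -0.164]
force: [-19.4, 6.3, 18.6]
width: 0.283
```

```bash
python3 st.py
```

```text
t 18.25 j [-0.581  0.214  0.474  2.346  1.325  0.229 -0.264] p [ 0.5662 -0.0761  0.1692]
[[-0.731  0.419  0.539]
 [ 0.344  0.908 -0.239]
 [-0.59   0.01  -0.808]]
tilt 36.14 az -24.0 y-elev 0.59 yaz 65.2 w 0.283 F [-19.4   6.3  18.6]
```

{"fn": "jog_arm", "kwargs": {"increments": [{"slide": [-1.5,0,-2],"roll": 0,"gripper": 0},{"slide": [-3,0,-4],"roll": 0,"gripper": 0},{"slide": [-4.5,-0.5,-6],"roll": 0,"gripper": 0},{"slide": [-6,-1,-8],"roll": 0,"gripper": 0},{"slide": [-7.5,-1.5,-10],"roll": 0,"gripper": 0},{"slide": [-8.5,-2,-11.5],"roll": 0,"gripper": 0},{"slide": [-8.5,-2,-11.5],"roll": 0,"gripper": 0},{"slide": [-8.5,-2,-11.5],"roll": 0,"gripper": 0},{"slide": [-8.5,-2,-11.5],"roll": 0,"gripper": 0},{"slide": [-8.5,-2,-11.5],"roll": 0,"gripper": 0}]}}

```text
clock: 19.08
position: [0.5646, -0.0771, 0.1818]
ee_rot: [0.542, 2.462, -0.164]
force: [-5.4, 6.0, -5.7]
width: 0.284
```

```bash
python3 st.py; python3 - <<'E'
from h import *
im=arm.get_image('scene'); f=im['frame']; cv2.imwrite('pics/s5.png',cv2.resize(f[130:230,270:380],None,fx=6,fy=6,interpolation=cv2.INTER_CUBIC))
E
```

```text
t 19.0833 j [-0.56   0.182  0.444  2.331  1.183  0.26  -0.109] p [ 0.5646 -0.0771  0.1818]
[[-0.733  0.417  0.537]
 [ 0.342  0.909 -0.238]
 [-0.587  0.009 -0.809]]
tilt 35.98 az -23.9 y-elev 0.52 yaz 65.4 w 0.284 F [-5.4  6.  -5.7]
```

View pics/s5.png

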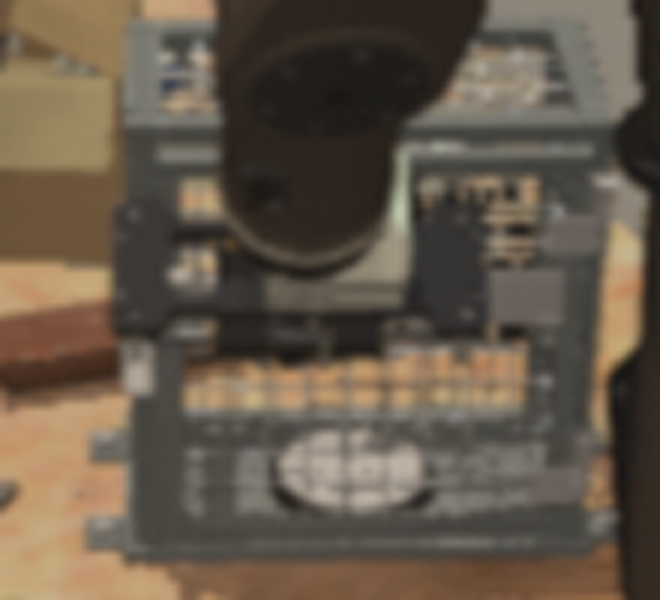

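```bash
cat > arc.py <<'E'
import sys
from h import *
H=np.array([.546,-.259])
def rows(ths,dz,rollf,off=0.0):
    o=arm.observe(); R=Ro.from_rotvec(o['ee_rot']).as_matrix(); p=o['position']; g=p-.019*R[:,2]
    v=g[:2]-H; print('now theta est',np.degrees(np.arctan2(v[1],v[0])),np.linalg.norm(v))
    for th,z,ro in zip(ths,dz,rollf):
        c,s=np.cos(th),np.sin(th); w=np.array([c*v[0]-s*v[1],s*v[0]+c*v[1]])
        d=np.r_[w-v,z]; t=(R.T@d)*1000; print(round(th,3),t.round(1),'roll',round(ro,3), 'tcp',(p+d).round(3))
if __name__=='__main__':
    a=np.array(eval(sys.argv[1])); dz=np.array(eval(sys.argv[2]))/1000; ro=np.array(eval(sys.argv[3])); rows(a,dz,ro)
E
python3 arc.py "[.01,.03,.06,.1,.15,.2,.26,.32,.38,.44]" "[0]*7+[-3,-7,-11]" "[0]*5+[-.05,-.1,-.16,-.22,-.28]"
```

```text
now theta est 87.40904521644177 0.18663138152960954
0.01 [ 1.4 -0.7 -1. ] roll 0.0 tcp [ 0.563 -0.077  0.182]
0.03 [ 4.2 -2.2 -3. ] roll 0.0 tcp [ 0.559 -0.077  0.182]
0.06 [ 8.3 -4.5 -6.1] roll 0.0 tcp [ 0.553 -0.077  0.182]
0.1 [ 13.6  -7.9 -10. ] roll 0.0 tcp [ 0.546 -0.077  0.182]
0.15 [ 20.2 -12.4 -14.8] roll 0.0 tcp [ 0.537 -0.078  0.182]
0.2 [ 26.6 -17.4 -19.5] roll -0.05 tcp [ 0.527 -0.079  0.182]
0.26 [ 34.  -23.8 -24.9] roll -0.1 tcp [ 0.516 -0.081  0.182]
0.32 [ 42.8 -30.8 -27.7] roll -0.16 tcp [ 0.506 -0.084  0.179]
0.38 [ 51.8 -38.4 -29.4] roll -0.22 tcp [ 0.495 -0.087  0.175]
0.44 [ 60.4 -46.4 -30.8] roll -0.28 tcp [ 0.484 -0.091  0.171]
```

{"fn": "jog_arm", "kwargs": {"increments": [{"slide": [1.4,-0.7,-1],"roll": 0,"gripper": 0},{"slide": [4.2,-2.2,-3],"roll": 0,"gripper": 0},{"slide": [8.3,-4.5,-6.1],"roll": 0,"gripper": 0},{"slide": [13.6,-7.9,-10],"roll": 0,"gripper": 0},{"slide": [20.2,-12.4,-14.8],"roll": 0,"gripper": 0},{"slide": [26.6,-17.4,-19.5],"roll": -0.05,"gripper": 0},{"slide": [34,-23.8,-24.9],"roll": -0.1,"gripper": 0},{"slide": [42.8,-30.8,-27.7],"roll": -0.16,"gripper": 0},{"slide": [51.8,-38.4,-29.4],"roll": -0.22,"gripper": 0},{"slide": [60.4,-46.4,-30.8],"roll": -0.28,"gripper": 0}]}}

```text
clock: 19.97
position: [0.488, -0.0886, 0.1737]
ee_rot: [0.185, 2.522, -0.27]
force: [-4.7, 15.6, 9.3]
width: 0.281
```

```bash
python3 st.py; python3 - <<'E'
from h import *
im=arm.get_image('top'); f=im['frame']; cv2.imwrite('pics/t6.png',cv2.resize(f[130:280,260:420],None,fx=4,fy=4,interpolation=cv2.INTER_CUBIC))
E
```

```text
t 19.9667 j [-0.587  0.063  0.441  2.502  1.479  0.294 -0.12 ] p [ 0.488  -0.0886  0.1737]
[[-0.817  0.191  0.544]
 [ 0.072  0.97  -0.233]
 [-0.572 -0.151 -0.806]]
tilt 36.3 az -23.2 y-elev -8.7 yaz 78.8 w 0.281 F [-4.7 15.6  9.3]
```

View pics/t6.png

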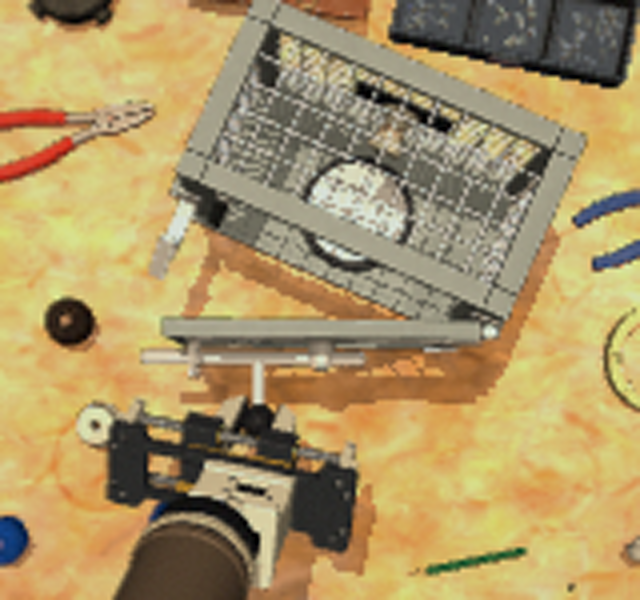

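```bash
cat > go.py <<'E'
import sys
from h import *
# args: list of world targets (absolute TCP); prints slides
o=arm.observe(); R=Ro.from_rotvec(o['ee_rot']).as_matrix(); p=o['position']
W=eval(sys.argv[1]); prev=p
for w in W:
    w=np.array(w,float); d=(R.T@(w-p))*1000; print(d.round(1),'step',round(np.linalg.norm(w-prev)*1000,1)); prev=w
E
python3 go.py "[(.487,-.087,.174),(.487,-.087,.20),(.487,-.087,.24),(.487,-.087,.28),(.50,-.085,.312),(.54,-.083,.312),(.591,-.0765,.312),(.591,-.0765,.28),(.591,-.0765,.25)]"
```

```text
[-2.5  2.8 -1.1] step 3.9
[-17.3  -1.2 -22.1] step 26.0
[-40.1  -7.4 -54.4] step 40.0
[-62.9 -13.6 -86.7] step 40.0
[ -91.6  -14.2 -106. ] step 34.6
[-124.2   -4.7  -84.8] step 40.0
[-165.6   11.2  -58.7] step 51.4
[-147.4   16.2  -32.9] step 32.0
[-130.3   20.8   -8.7] step 30.0
```

{"fn": "jog_arm", "kwargs": {"increments": [{"slide": [-2,2,-1],"roll": 0,"gripper": 0.6},{"slide": [-2,2,-1],"roll": 0,"gripper": 0.6},{"slide": [-2,2,-1],"roll": 0,"gripper": 0.6},{"slide": [-17,-1,-22],"roll": 0,"gripper": 0.6},{"slide": [-40,-7,-54],"roll": 0,"gripper": 0.6},{"slide": [-63,-14,-87],"roll": 0.05,"gripper": 0.4},{"slide": [-90,-14,-108],"roll": 0.1,"gripper": 0.2},{"slide": [-124,-5,-86],"roll": 0.18,"gripper": 0},{"slide": [-150,5,-70],"roll": 0.24,"gripper": 0},{"slide": [-166,11,-59],"roll": 0.28,"gripper": 0}]}}

```text
clock: 20.85
position: [0.5969, -0.0815, 0.3174]
ee_rot: [0.55, 2.449, -0.16]
force: [-0.5, 0.7, 0.0]
width: 0.285
```

```bash
python3 st.py;python3 - <<'E'
from h import *
im=arm.get_image('top'); f=im['frame']; cv2.imwrite('pics/t7.png',cv2.resize(f[130:280,260:420],None,fx=4,fy=4,interpolation=cv2.INTER_CUBIC))
E
python3 go.py "[(.591,-.0765,.28),(.591,-.0765,.248),(.57,-.095,.248),(.545,-.118,.248),(.52,-.14,.248),(.495,-.163,.248),(.47,-.186,.248),(.43,-.222,.248)]"
```

```text
t 20.85 j [-0.632  0.01   0.493  2.089  0.613  0.568  0.545] p [ 0.5969 -0.0815  0.3174]
[[-0.724  0.423  0.546]
 [ 0.348  0.906 -0.24 ]
 [-0.596  0.016 -0.803]]
tilt 36.59 az -23.8 y-elev 0.92 yaz 65.0 w 0.285 F [-0.5  0.7  0. ]
[28.2  0.2 23.9] step 36.9
[47.2 -0.3 49.6] step 32.0
[ 56.  -25.9  42.6] step 28.0
[ 66.1 -57.3  34.6] step 34.0
[ 76.5 -87.9  26.3] step 33.3
[  86.6 -119.3   18.2] step 34.0
[  96.7 -150.7   10.2] step 34.0
[ 113.1 -200.2   -2.9] step 53.8
```

View pics/t7.png

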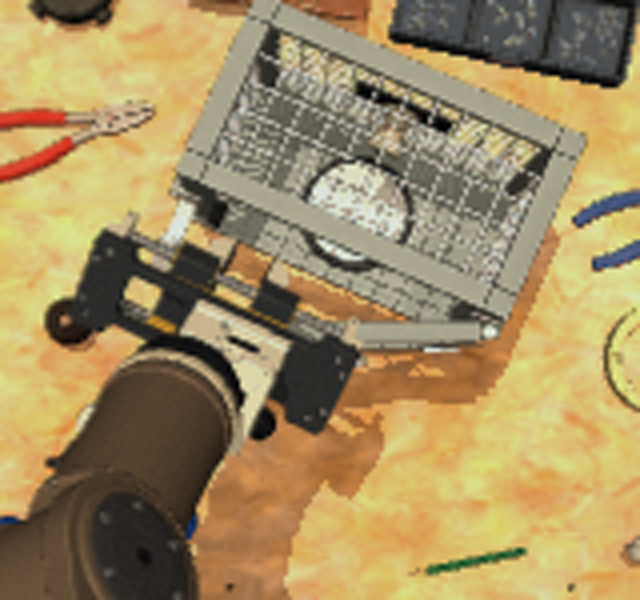

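{"fn": "jog_arm", "kwargs": {"increments": [{"slide": [28,0,24],"roll": 0,"gripper": 0},{"slide": [47,0,50],"roll": 0,"gripper": 0},{"slide": [53,-17,45],"roll": 0,"gripper": 0},{"slide": [60,-38,39],"roll": 0,"gripper": 0},{"slide": [68,-64,33],"roll": 0,"gripper": 0},{"slide": [77,-91,26],"roll": 0,"gripper": 0},{"slide": [86,-119,18],"roll": 0,"gripper": 0},{"slide": [95,-147,11],"roll": 0,"gripper": 0},{"slide": [105,-175,4],"roll": 0,"gripper": 0},{"slide": [113,-200,-3],"roll": 0,"gripper": 0}]}}

```text
clock: 21.73
position: [0.4221, -0.2253, 0.2464]
ee_rot: [0.548, 2.458, -0.167]
force: [0.2, -0.2, 0.4]
width: 0.008
```

```bash
python3 st.py;python3 - <<'E'
from h import *
im=arm.get_image('top'); f=im['frame']; cv2.imwrite('pics/t8.png',cv2.resize(f[130:280,260:420],None,fx=4,fy=4,interpolation=cv2.INTER_CUBIC))
E
```

```text
t 21.7333 j [-0.499 -0.268  0.7    2.448  0.838  0.381  0.661] p [ 0.4221 -0.2253  0.2464]
[[-0.73   0.423  0.538]
 [ 0.346  0.906 -0.243]
 [-0.59   0.009 -0.807]]
tilt 36.16 az -24.3 y-elev 0.49 yaz 65.0 w 0.008 F [ 0.2 -0.2  0.4]
```

View pics/t8.png

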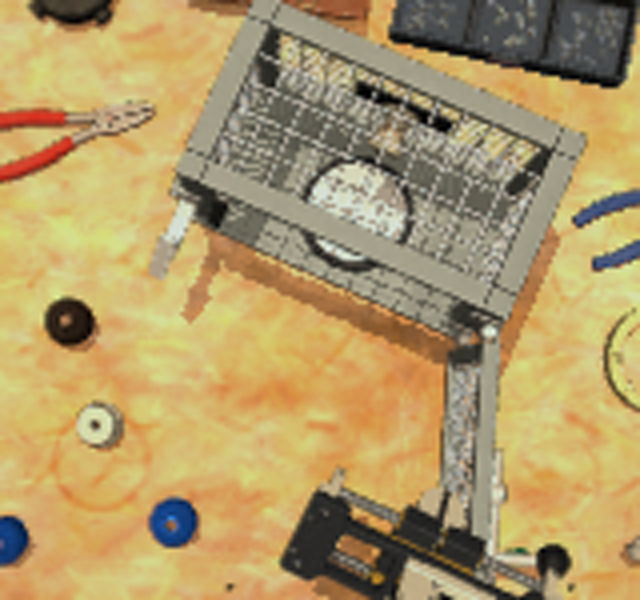

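```bash
python3 - <<'E'
from h import *
im=arm.get_image('top'); C=cloud(im)
m=(C[...,2]>.03)&(C[...,0]>.42)&(C[...,0]<.75)&(C[...,1]>.1)&(C[...,1]<.35)&(im['depth']>0)
Q=C[m]
for x in np.arange(.42,.75,.03):
    q=Q[(Q[:,0]>=x)&(Q[:,0]<x+.03)]
    if len(q): print(round(x,2),len(q),'ymin',np.percentile(q[:,1],[1,5]).round(3),'zmax',q[:,2].max().round(3), 'z of near', q[q[:,1]<np.percentile(q[:,1],5)][:,2].mean().round(3))
im2=arm.get_image('scene')
for n,i in(('top',im),('scene',im2)):
    C=cloud(i); L=C-np.array([.5635,.0865,0]); r=np.hypot(L[...,0],L[...,1]); k=(r<.035)&(C[...,2]>.008)&(i['depth']>0); q=C[k]; print(n,len(q),q.mean(0).round(4),q.min(0).round(3),q.max(0).round(3))
    L=C-np.array([.472,.057,0]); r=np.hypot(L[...,0],L[...,1]); k=(r<.035)&(C[...,2]>.008)&(i['depth']>0); q=C[k]; print(' ins',len(q),q.mean(0).round(4),q.min(0).round(3),q.max(0).round(3))
E
python3 go.py "[(.405,-.215,.29),(.43,-.17,.30),(.46,-.08,.22),(.509,.111,.12),(.5158,.1080,.1048),(.5694,.0838,.0241)]"
```

```text
0.42 139 ymin [0.248 0.249] zmax 0.255 z of near 0.159
0.45 400 ymin [0.226 0.23 ] zmax 0.259 z of near 0.166
0.48 532 ymin [0.205 0.208] zmax 0.26 z of near 0.14
0.51 636 ymin [0.18  0.187] zmax 0.274 z of near 0.149
0.54 579 ymin [0.108 0.199] zmax 0.288 z of near 0.115
0.57 423 ymin [0.106 0.2  ] zmax 0.26 z of near 0.08
0.6 280 ymin [0.277 0.28 ] zmax 0.263 z of near 0.165
0.63 135 ymin [0.316 0.318] zmax 0.262 z of near 0.141
0.72 54 ymin [0.301 0.303] zmax 0.068 z of near 0.036
top 109 [0.5644 0.087  0.046 ] [0.546 0.069 0.008] [0.586 0.109 0.067]
 ins 90 [0.472  0.0606 0.0414] [0.442 0.042 0.008] [0.49  0.078 0.054]
scene 180 [0.5522 0.0889 0.0373] [0.54  0.064 0.008] [0.574 0.107 0.064]
 ins 160 [0.464  0.0607 0.0319] [0.448 0.041 0.008] [0.486 0.076 0.05 ]
[ -9.2   2.3 -46.7] step 47.7
[-17.6  53.8 -52.3] step 52.4
[ 39.2 147.1   6.6] step 124.1
[129.1 339.8  67.3] step 221.1
[132.1 339.8  84. ] step 16.9
[132.3 339.7 183.8] step 99.9
```

```bash
python3 go.py "[(.425,-.19,.246),(.437,-.15,.235),(.45,-.112,.225),(.462,-.075,.21),(.475,-.04,.19),(.488,-.005,.17),(.50,.03,.15),(.508,.0506,.12),(.508,.0506,.08),(.508,.0506,.06)]"
```

```text
[11.  33.  -6.5] step 35.4
[22.7 74.2 -0.9] step 43.2
[ 32.3 114.    5. ] step 41.4
[ 45.4 152.4  14.5] step 41.7
[ 59.9 189.4  29.2] step 42.4
[ 74.5 226.4  43.8] step 42.4
[ 89.7 262.9  57.9] step 42.1
[108.8 284.7  81.4] step 37.3
[132.4 284.2 113.7] step 40.0
[144.3 284.  129.9] step 20.0
```

{"fn": "jog_arm", "kwargs": {"increments": [{"slide": [11,33,-6],"roll": 0,"gripper": 0.2},{"slide": [22,72,-1],"roll": 0,"gripper": 1},{"slide": [32,111,5],"roll": 0,"gripper": 1},{"slide": [45,149,14],"roll": 0,"gripper": 1},{"slide": [59,186,28],"roll": 0,"gripper": 1},{"slide": [74,223,43],"roll": 0,"gripper": 1},{"slide": [89,260,57],"roll": 0,"gripper": 1},{"slide": [108,283,80],"roll": 0,"gripper": 1},{"slide": [126,284,105],"roll": 0,"gripper": 1},{"slide": [133,284,114],"roll": 0,"gripper": 1}]}}

```text
clock: 22.72
position: [0.5093, 0.0569, 0.0767]
ee_rot: [0.541, 2.459, -0.161]
force: [1.7, -0.4, 0.5]
width: 0.679
```

```bash
python3 st.py;python3 - <<'E'
from h import *
im=arm.get_image('top'); f=im['frame']; cv2.imwrite('pics/t9.png',cv2.resize(f[130:280,220:420],None,fx=4,fy=4,interpolation=cv2.INTER_CUBIC))
im=arm.get_image('scene'); f=im['frame']; cv2.imwrite('pics/s9.png',cv2.resize(f[110:290,220:400],None,fx=4,fy=3.3,interpolation=cv2.INTER_CUBIC))
E
python3 go.py "[(.508,.0506,.05),(.508,.0506,.026),(.572,.022,.026)]"
```

```text
t 22.7167 j [-0.626  0.399  0.041  2.46   1.728  0.512 -1.107] p [0.5093 0.0569 0.0767]
[[-0.731  0.416  0.54 ]
 [ 0.343  0.909 -0.237]
 [-0.59   0.012 -0.808]]
tilt 36.14 az -23.7 y-elev 0.66 yaz 65.4 w 0.679 F [ 1.7 -0.4  0.5]
[12.5 -2.6 21.5] step 25.0
[26.6 -2.7 40.9] step 24.0
[-30.2  -2.   82. ] step 70.1
```

View pics/t9.png

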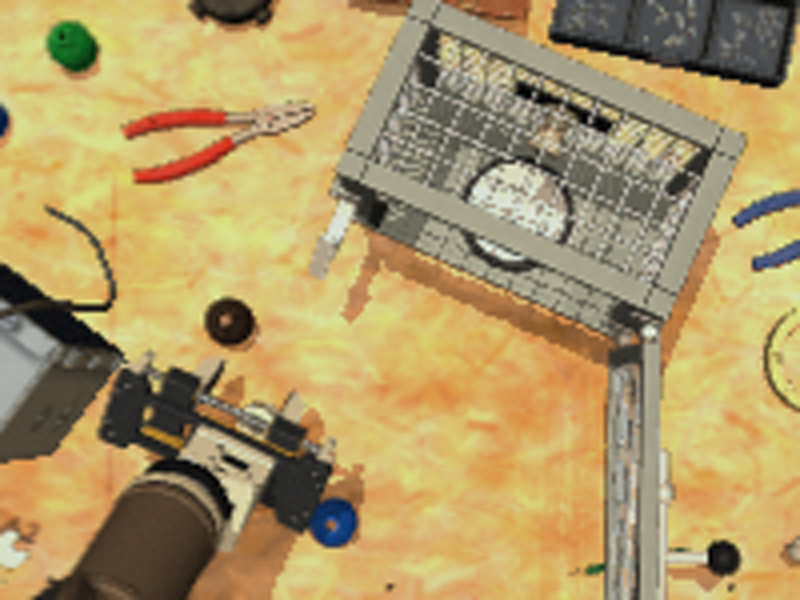

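View pics/s9.png

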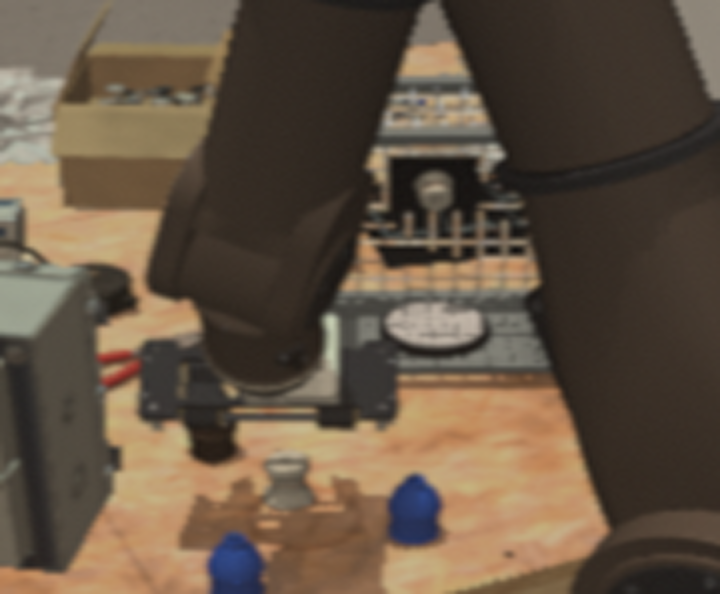

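{"fn": "jog_arm", "kwargs": {"increments": [{"slide": [6,-4,9],"roll": 0,"gripper": 1},{"slide": [16,-4,25],"roll": 0,"gripper": 1},{"slide": [26,-3,40],"roll": 0,"gripper": 1},{"slide": [26,-3,41],"roll": 0,"gripper": 1},{"slide": [20,-3,45],"roll": 0,"gripper": 1},{"slide": [10,-3,53],"roll": 0,"gripper": 1},{"slide": [0,-2,60],"roll": 0,"gripper": 1},{"slide": [-10,-2,68],"roll": 0,"gripper": 1},{"slide": [-20,-2,75],"roll": 0,"gripper": 1},{"slide": [-30,-2,82],"roll": 0,"gripper": 1}]}}

```text
clock: 23.65
position: [0.5749, 0.0182, 0.0327]
ee_rot: [0.548, 2.453, -0.167]
force: [-18.1, -4.6, 33.6]
width: 1.005
```

```bash
python3 st.py;python3 - <<'E'
from h import *
im=arm.get_image('top'); f=im['frame']; cv2.imwrite('pics/t10.png',cv2.resize(f[130:280,220:420],None,fx=4,fy=4,interpolation=cv2.INTER_CUBIC))
im=arm.get_image('scene'); f=im['frame']; cv2.imwrite('pics/s10.png',cv2.resize(f[110:290,220:400],None,fx=4,fy=3.3,interpolation=cv2.INTER_CUBIC))
E
```

```text
t 23.65 j [-0.449  0.55   0.039  2.371  2.029  0.494 -1.267] p [0.5749 0.0182 0.0327]
[[-0.727  0.423  0.542]
 [ 0.345  0.906 -0.244]
 [-0.594  0.01  -0.804]]
tilt 36.45 az -24.3 y-elev 0.55 yaz 65.0 w 1.005 F [-18.1  -4.6  33.6]
```

View pics/t10.png

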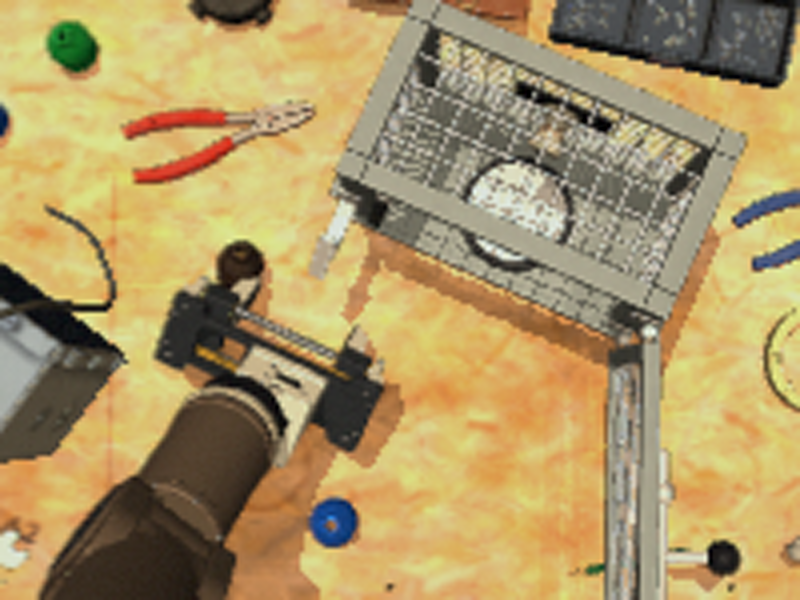

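View pics/s10.png

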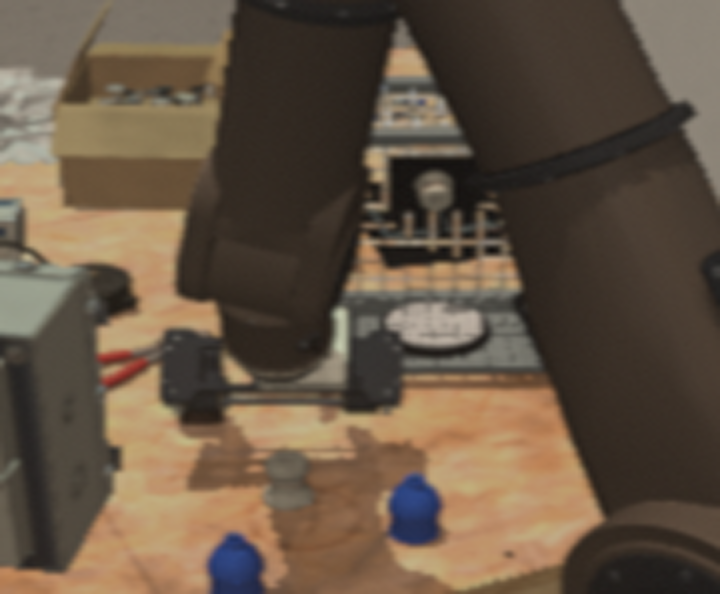

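{"fn": "jog_arm", "kwargs": {"increments": [{"slide": [1,0,-4],"roll": 0,"gripper": 1},{"slide": [2,0,-10],"roll": 0,"gripper": 1},{"slide": [2,-3,-20],"roll": 0,"gripper": 1},{"slide": [2,-12,-40],"roll": 0,"gripper": 1},{"slide": [0,-20,-65],"roll": 0,"gripper": 1},{"slide": [0,-20,-75],"roll": 0,"gripper": 1},{"slide": [0,-20,-75],"roll": 0,"gripper": 1},{"slide": [0,-20,-75],"roll": 0,"gripper": 1},{"slide": [0,-20,-75],"roll": 0,"gripper": 1},{"slide": [0,-20,-75],"roll": 0,"gripper": 1}]}}

```text
clock: 24.58
position: [0.5247, 0.0205, 0.0903]
ee_rot: [0.545, 2.458, -0.166]
force: [1.2, 0.1, 0.4]
width: 0.998
```

```bash
python3 st.py;python3 - <<'E'
from h import *
im=arm.get_image('top'); f=im['frame']; cv2.imwrite('pics/t11.png',cv2.resize(f[130:280,220:420],None,fx=4,fy=4,interpolation=cv2.INTER_CUBIC))
C=cloud(im); g=f.max(-1)
dark=((g<75)).astype(np.uint8); dark[:, :262]=0; dark[:180]=0; dark[215:]=0; dark[:,300:]=0
n,l,st,c=cv2.connectedComponentsWithStats(dark); 
for i in range(1,n):
    if st[i,4]>20: print(st[i],c[i],onz(im,c[i],.04),'z',np.percentile(C[l==i][:,2],[5,50,95]).round(3))
im=arm.get_image('scene'); f=im['frame']; cv2.imwrite('pics/s11.png',cv2.resize(f[110:290,220:400],None,fx=4,fy=3.3,interpolation=cv2.INTER_CUBIC))
E
```

```text
t 24.5833 j [-0.586  0.365  0.13   2.452  1.776  0.443 -1.042] p [0.5247 0.0205 0.0903]
[[-0.73   0.42   0.539]
 [ 0.344  0.907 -0.242]
 [-0.59   0.009 -0.807]]
tilt 36.2 az -24.2 y-elev 0.49 yaz 65.2 w 0.998 F [1.2 0.1 0.4]
[274 193  11  12  91] [279.02197802 198.97802198] [0.60340123 0.07983859 0.04      ] z [0.027 0.048 0.059]
```

View pics/t11.png

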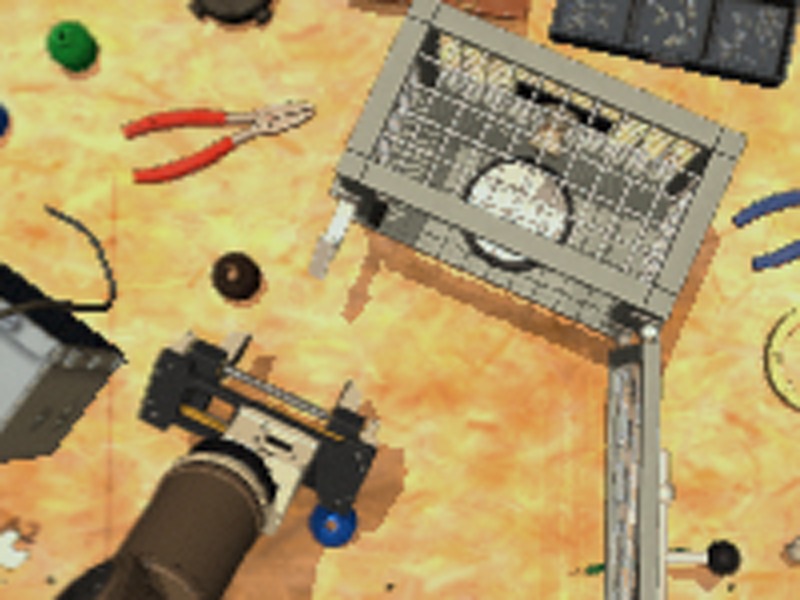

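View pics/s11.png

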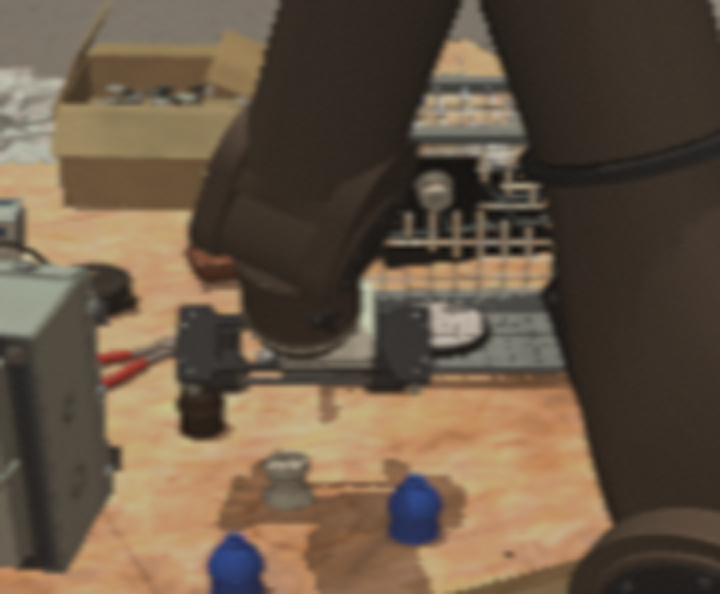

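```bash
python3 go.py "[(.552,.012,.105),(.5788,.0032,.11),(.592,.032,.11),(.605,.0604,.11),(.605,.0604,.09),(.605,.0604,.055),(.605,.0604,.022)]"
```

```text
[-31.7   4.2   4.9] step 32.3
[-57.2   7.6  17.4] step 28.6
[-57.   39.3  17.5] step 31.7
[-56.7  70.5  17.6] step 31.2
[-44.9  70.3  33.8] step 20.0
[-24.2  70.   62. ] step 35.0
[-4.8 69.8 88.7] step 33.0
```

{"fn": "jog_arm", "kwargs": {"increments": [{"slide": [-32,4,5],"roll": 0,"gripper": 1},{"slide": [-57,8,17],"roll": 0,"gripper": 1},{"slide": [-57,25,17],"roll": 0,"gripper": 1},{"slide": [-57,55,17.5],"roll": 0,"gripper": 1},{"slide": [-57,70.5,17.5],"roll": 0,"gripper": 1},{"slide": [-57,70.5,17.5],"roll": 0,"gripper": 1},{"slide": [-45,70,34],"roll": 0,"gripper": 1},{"slide": [-30,70,54],"roll": 0,"gripper": 1},{"slide": [-24,70,62],"roll": 0,"gripper": 1},{"slide": [-24,70,62],"roll": 0,"gripper": 1}]}}

```text
clock: 25.52
position: [0.603, 0.0595, 0.0526]
ee_rot: [0.545, 2.462, -0.171]
force: [-1.2, 0.1, 0.8]
width: 1.001
```

```bash
python3 st.py;python3 - <<'E'
from h import *
im=arm.get_image('top'); f=im['frame']; cv2.imwrite('pics/t12.png',cv2.resize(f[150:260,230:360],None,fx=6,fy=5,interpolation=cv2.INTER_CUBIC))
im=arm.get_image('scene'); f=im['frame']; cv2.imwrite('pics/s12.png',cv2.resize(f[110:290,220:400],None,fx=4,fy=3.3,interpolation=cv2.INTER_CUBIC))
E
python3 go.py "[(.605,.0604,.022)]"
```

```text
t 25.5167 j [-0.626  0.535  0.195  2.275  1.751  0.389 -1.027] p [0.603  0.0595 0.0526]
[[-0.733  0.42   0.535]
 [ 0.342  0.907 -0.244]
 [-0.588  0.005 -0.809]]
tilt 36.03 az -24.5 y-elev 0.27 yaz 65.1 w 1.001 F [-1.2  0.1  0.8]
[19.3  0.8 26.9] step 33.1
```

View pics/t12.png

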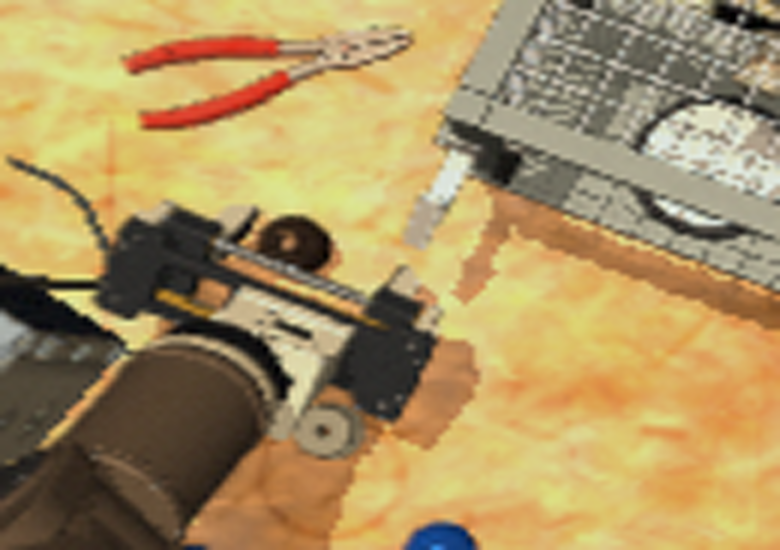

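View pics/s12.png

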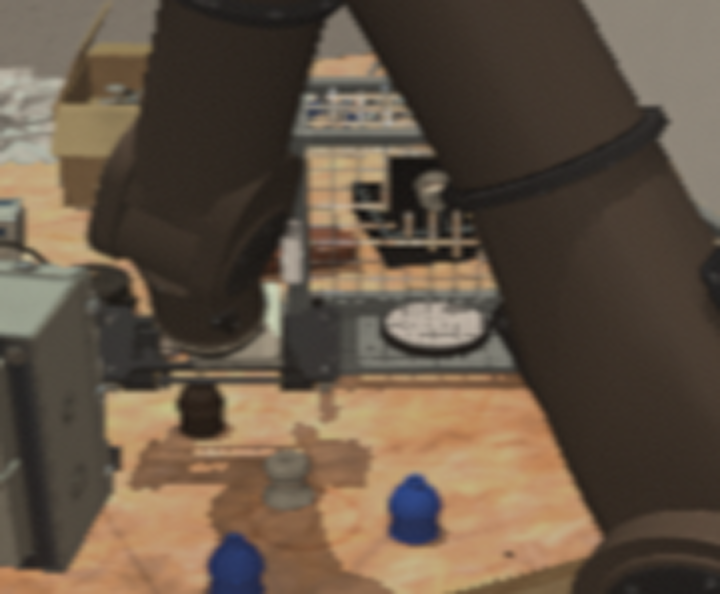

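{"fn": "jog_arm", "kwargs": {"increments": [{"slide": [8,0,11],"roll": 0,"gripper": 1},{"slide": [17,0,23],"roll": 0,"gripper": 1},{"slide": [19,1,27],"roll": 0,"gripper": 0},{"slide": [19,1,27],"roll": 0,"gripper": 0},{"slide": [19,1,27],"roll": 0,"gripper": 0},{"slide": [19,1,27],"roll": 0,"gripper": 0},{"slide": [19,1,27],"roll": 0,"gripper": 0},{"slide": [19,1,27],"roll": 0,"gripper": 0},{"slide": [19,1,27],"roll": 0,"gripper": 0},{"slide": [19,1,27],"roll": 0,"gripper": 0}], "newtons": 30}}

```text
clock: 26.45
position: [0.6061, 0.0619, 0.0231]
ee_rot: [0.545, 2.457, -0.165]
force: [0.9, 3.1, 1.5]
width: 0.466
```

```bash
python3 st.py;python3 - <<'E'
from h import *
im=arm.get_image('scene'); f=im['frame']; cv2.imwrite('pics/s13.png',cv2.resize(f[180:270,235:325],None,fx=6,fy=6,interpolation=cv2.INTER_CUBIC))
im=arm.get_image('top'); f=im['frame']; cv2.imwrite('pics/t13.png',cv2.resize(f[150:260,230:360],None,fx=6,fy=5,interpolation=cv2.INTER_CUBIC))
E
```

```text
t 26.45 j [-0.574  0.601  0.125  2.277  1.901  0.438 -1.194] p [0.6061 0.0619 0.0231]
[[-0.73   0.42   0.54 ]
 [ 0.344  0.907 -0.241]
 [-0.591  0.01  -0.806]]
tilt 36.25 az -24.1 y-elev 0.55 yaz 65.2 w 0.466 F [0.9 3.1 1.5]
```

View pics/s13.png

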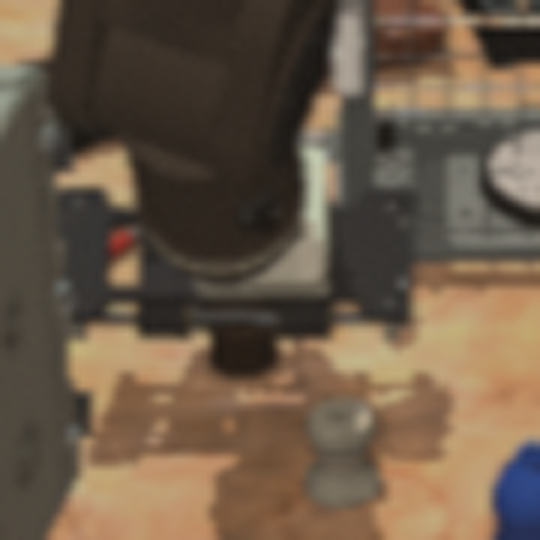

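View pics/t13.png

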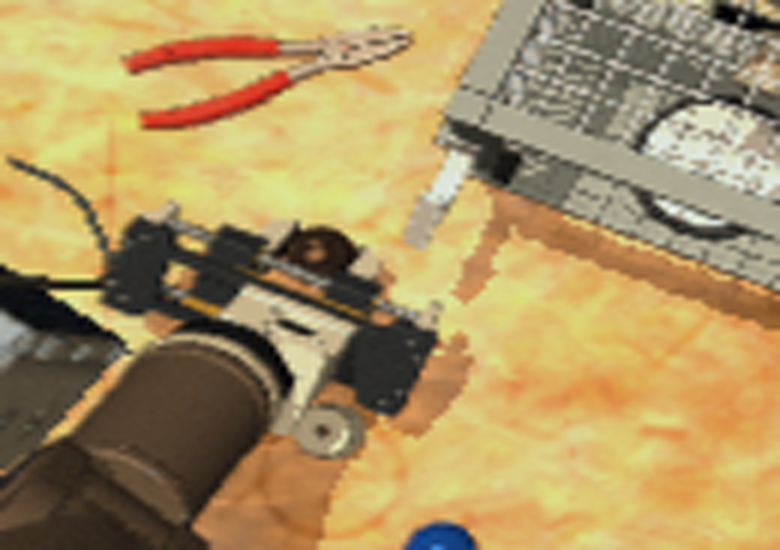

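```bash
python3 - <<'E'
from h import *
s=arm.get_image('scene'); t=arm.get_image('top')
print('plate top',onz(t,(220+518/4,130+212/4),.026), [onz(t,(220+a/4,130+b/4),.026).round(4) for a,b in((463,212),(573,212),(518,155),(518,268))])
# scene white plate mask
f=s['frame']; cv2.imwrite('pics/s14.png',cv2.resize(f[170:220,300:370],None,fx=10,fy=10,interpolation=cv2.INTER_NEAREST))
f=t['frame']; cv2.imwrite('pics/t14.png',cv2.resize(f[155:215,320:390],None,fx=10,fy=10,interpolation=cv2.INTER_NEAREST))
print('lamp top',onz(t,(283.3,199.6),.05))
E
```

```text
plate top [ 0.66356171 -0.17189674  0.026     ] [array([ 0.6633, -0.1224,  0.026 ]), array([ 0.6638, -0.2214,  0.026 ]), array([ 0.7153, -0.1718,  0.026 ]), array([ 0.613, -0.172,  0.026])]
lamp top [0.60055114 0.06335705 0.05      ]
```

View pics/s14.png

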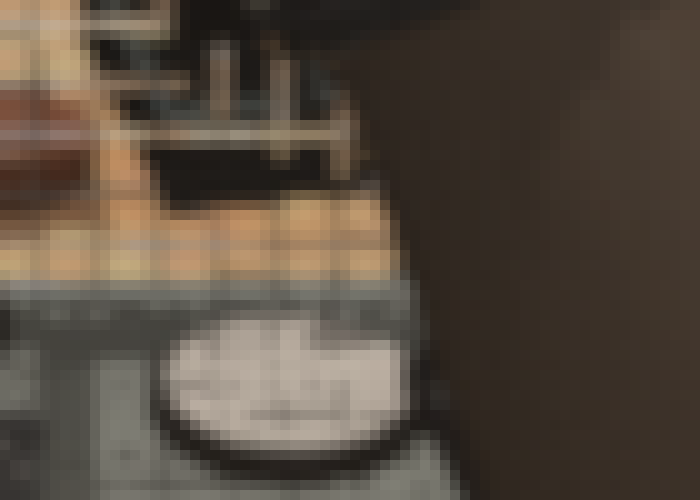

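View pics/t14.png

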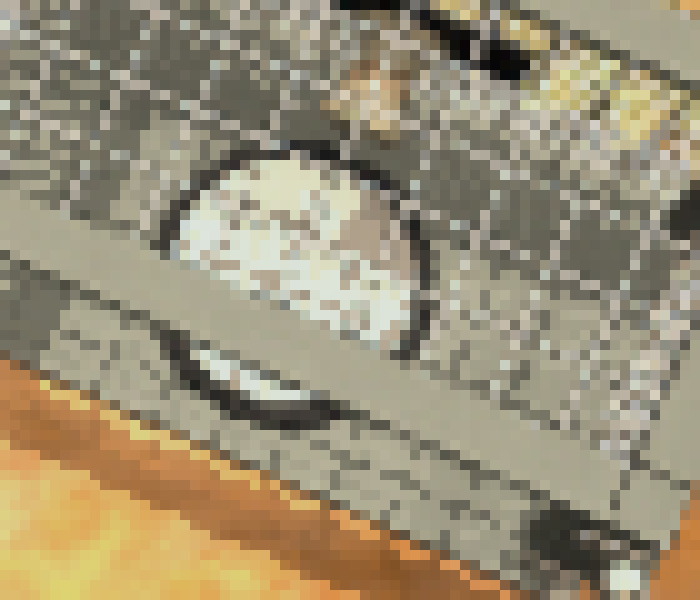

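```bash
python3 go.py "[(.606,.062,.045),(.603,.056,.075),(.588,.027,.075),(.57,-.007,.073),(.552,-.041,.070),(.535,-.073,.068),(.52,-.10,.066),(.515,-.111,.064),(.54,-.1223,.064),(.566,-.134,.064)]"
```

```text
[-12.9   0.2 -17.8] step 22.0
[-30.5  -6.2 -42.2] step 30.7
[-29.5 -38.9 -43.3] step 32.6
[-26.9 -77.3 -43.2] step 38.5
[ -23.7 -115.7  -42.3] step 38.6
[ -21.1 -151.9  -42.1] step 36.3
[ -18.2 -182.7  -42.1] step 31.0
[ -17.2 -194.9  -40.5] step 12.2
[ -39.3 -194.6  -24.3] step 27.4
[ -62.3 -194.3   -7.5] step 28.5
```

{"fn": "jog_arm", "kwargs": {"increments": [{"slide": [-13,0,-18],"roll": 0,"gripper": 0},{"slide": [-30,-6,-42],"roll": 0,"gripper": 0},{"slide": [-29.5,-35,-43],"roll": 0,"gripper": 0},{"slide": [-27,-70,-43],"roll": 0,"gripper": 0},{"slide": [-24,-106,-42],"roll": 0,"gripper": 0},{"slide": [-21,-142,-42],"roll": 0,"gripper": 0},{"slide": [-18,-175,-42],"roll": 0,"gripper": 0},{"slide": [-17,-193,-41],"roll": 0,"gripper": 0},{"slide": [-25,-195,-35],"roll": 0,"gripper": 0},{"slide": [-39,-195,-24],"roll": 0,"gripper": 0}]}}

```text
clock: 27.48
position: [0.5357, -0.125, 0.0619]
ee_rot: [0.55, 2.462, -0.169]
force: [0.2, 0.5, -1.7]
width: 0.444
```

```bash
python3 st.py;python3 - <<'E'
from h import *
im=arm.get_image('scene'); f=im['frame']; cv2.imwrite('pics/s15.png',cv2.resize(f[110:290,220:400],None,fx=4,fy=3.3,interpolation=cv2.INTER_CUBIC))
im=arm.get_image('top'); f=im['frame']; cv2.imwrite('pics/t15.png',cv2.resize(f[130:270,260:410],None,fx=5,fy=4.2,interpolation=cv2.INTER_CUBIC))
E
python3 go.py "[(.57,-.1365,.064),(.60,-.15,.064),(.63,-.163,.064),(.6605,-.1765,.062),(.6605,-.1765,.050)]"
```

```text
t 27.4833 j [-0.087  0.436  0.042  2.472  2.469  0.421 -1.359] p [ 0.5357 -0.125   0.0619]
[[-0.732  0.423  0.534]
 [ 0.346  0.906 -0.243]
 [-0.587  0.007 -0.81 ]]
tilt 35.94 az -24.5 y-elev 0.4 yaz 65.0 w 0.444 F [ 0.2  0.5 -1.7]
[-25.2   1.6  18.1] step 31.0
[-51.7   2.   37.5] step 32.9
[-78.    2.9  56.9] step 32.7
[-103.7    3.6   78.3] step 33.4
[-96.6   3.5  87.9] step 12.0
```

View pics/s15.png

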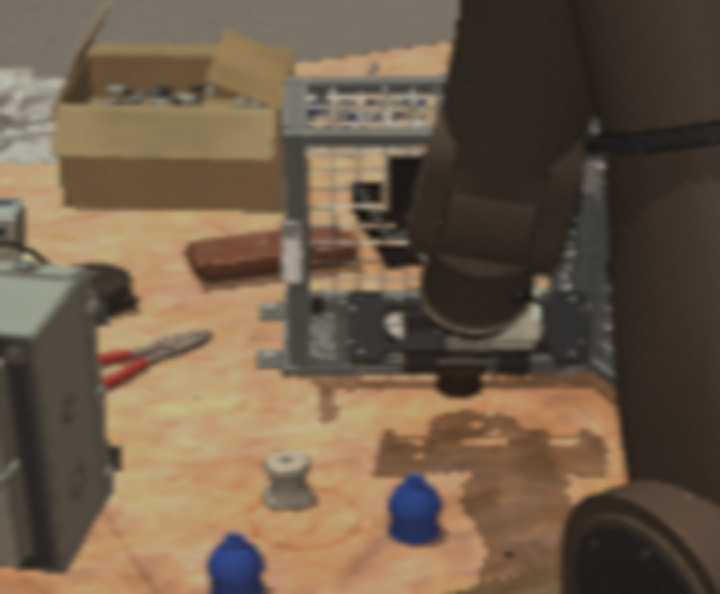

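View pics/t15.png

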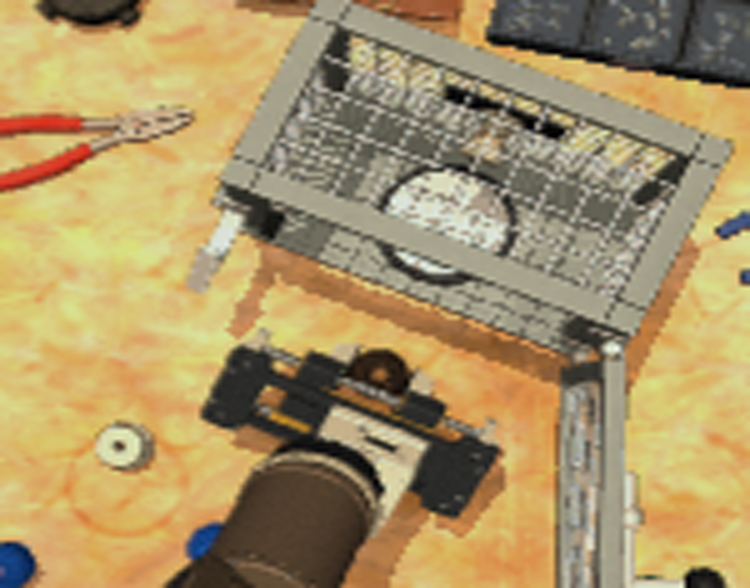

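```bash
python3 - <<'E'
from h import *
im=arm.get_image('scene'); f=im['frame']; a=cv2.resize(f[190:240,310:370],None,fx=6,fy=6,interpolation=cv2.INTER_CUBIC)
t=arm.get_image('top'); g=t['frame']; b=cv2.resize(g[205:240,315:365],None,fx=8,fy=8,interpolation=cv2.INTER_CUBIC)
b=cv2.copyMakeBorder(b,0,300-b.shape[0],0,0,cv2.BORDER_CONSTANT); 
c=np.hstack([a,b]); c=cv2.convertScaleAbs(c,alpha=1.8,beta=20); cv2.imwrite('pics/z16.png',c)
C=cloud(im); d=(f.max(-1)<70); 
m=d&(np.abs(C[...,0]-.53)<.05)&(np.abs(C[...,1]+.12)<.05)&(C[...,2]<.12)&(C[...,2]>.0); print(C[m][:,2].min(), np.sort(C[m][:,2])[:15].round(3))
E
```

```text
0.04067377942916431 [0.041 0.041 0.045 0.045 0.045 0.045 0.045 0.046 0.046 0.047 0.048 0.048
 0.048 0.049 0.049]
```

View pics/z16.png

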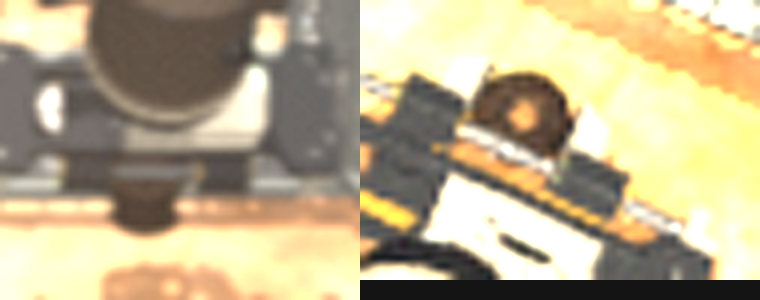

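{"fn": "jog_arm", "kwargs": {"increments": [{"slide": [-18,2,13],"roll": 0,"gripper": 0},{"slide": [-36,2.5,26],"roll": 0,"gripper": 0},{"slide": [-54,3,39],"roll": 0,"gripper": 0},{"slide": [-70,3,51],"roll": 0,"gripper": 0},{"slide": [-86,3,63],"roll": 0,"gripper": 0},{"slide": [-98,3.5,72],"roll": 0,"gripper": 0},{"slide": [-104,3.5,77],"roll": 0,"gripper": 0},{"slide": [-104,3.5,77],"roll": 0,"gripper": 0},{"slide": [-104,3.5,77],"roll": 0,"gripper": 0},{"slide": [-104,3.5,77],"roll": 0,"gripper": 0}]}}

```text
clock: 28.52
position: [0.6567, -0.1732, 0.0619]
ee_rot: [0.545, 2.46, -0.166]
force: [0.4, -0.2, -1.7]
width: 0.444
```

```bash
python3 st.py;python3 - <<'E'
from h import *
im=arm.get_image('scene'); f=im['frame']; cv2.imwrite('pics/s17.png',cv2.resize(f[110:240,280:400],None,fx=5,fy=4.5,interpolation=cv2.INTER_CUBIC))
im=arm.get_image('top'); f=im['frame']; cv2.imwrite('pics/t17.png',cv2.resize(f[140:240,290:410],None,fx=6,fy=5.5,interpolation=cv2.INTER_CUBIC))
E
python3 go.py "[(.6605,-.1765,.050),(.6605,-.1765,.048)]"
```

```text
t 28.5167 j [-0.041  0.542  0.145  2.188  2.488  0.224 -1.263] p [ 0.6567 -0.1732  0.0619]
[[-0.731  0.42   0.538]
 [ 0.344  0.908 -0.241]
 [-0.589  0.009 -0.808]]
tilt 36.09 az -24.1 y-elev 0.5 yaz 65.2 w 0.444 F [ 0.4 -0.2 -1.7]
[ 3.6 -1.4 12.4] step 13.0
[ 4.8 -1.4 14. ] step 2.0
```

View pics/s17.png

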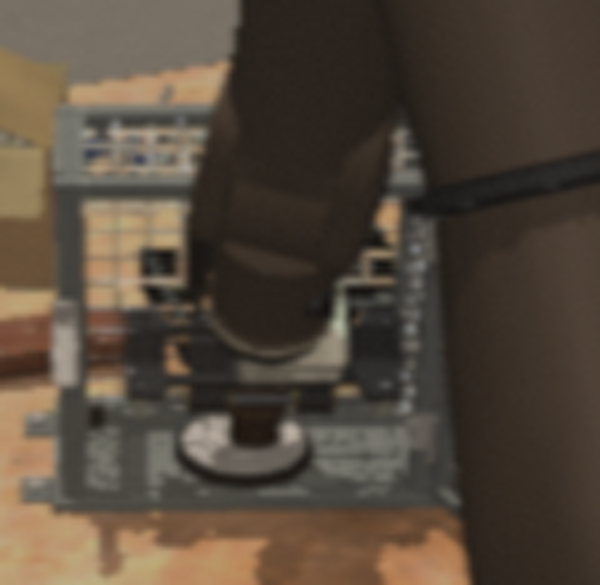

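View pics/t17.png

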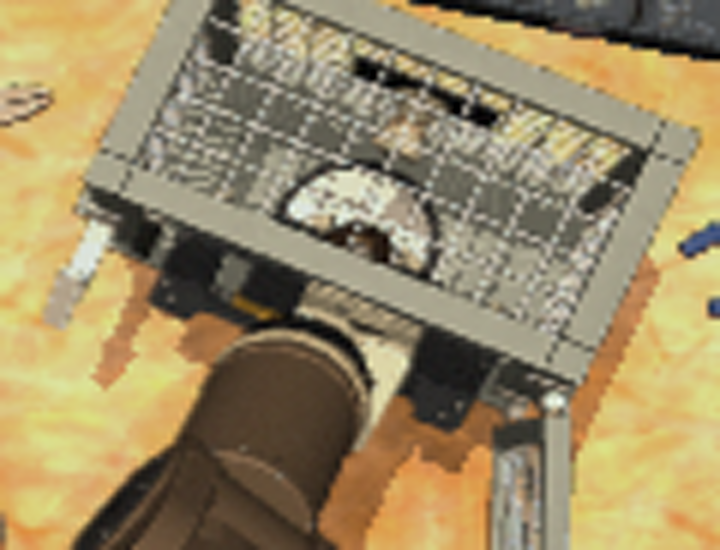

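{"fn": "jog_arm", "kwargs": {"increments": [{"slide": [-1,-0.5,3],"roll": 0,"gripper": 0},{"slide": [0,-1,6],"roll": 0,"gripper": 0},{"slide": [1.5,-1.4,9],"roll": 0,"gripper": 0},{"slide": [3.6,-1.4,12.4],"roll": 0,"gripper": 0},{"slide": [3.6,-1.4,12.4],"roll": 0,"gripper": 0},{"slide": [3.6,-1.4,12.4],"roll": 0,"gripper": 0},{"slide": [3.6,-1.4,12.4],"roll": 0,"gripper": 0},{"slide": [3.6,-1.4,12.4],"roll": 0,"gripper": 0},{"slide": [3.6,-1.4,12.4],"roll": 0,"gripper": 0},{"slide": [3.6,-1.4,12.4],"roll": 0,"gripper": 0}]}}

```text
clock: 29.45
position: [0.6618, -0.1772, 0.0506]
ee_rot: [0.545, 2.458, -0.166]
force: [-0.9, -0.9, -2.1]
width: 0.442
```

```bash
python3 st.py;python3 - <<'E'
from h import *
im=arm.get_image('scene'); f=im['frame']; a=cv2.resize(f[180:225,305:355],None,fx=8,fy=8,interpolation=cv2.INTER_CUBIC); cv2.imwrite('pics/s18.png',cv2.convertScaleAbs(a,alpha=1.6))
E
```

```text
t 29.45 j [-0.009  0.568  0.112  2.179  2.508  0.249 -1.276] p [ 0.6618 -0.1772  0.0506]
[[-0.73   0.42   0.539]
 [ 0.344  0.907 -0.242]
 [-0.591  0.009 -0.807]]
tilt 36.22 az -24.1 y-elev 0.52 yaz 65.1 w 0.442 F [-0.9 -0.9 -2.1]
```

View pics/s18.png

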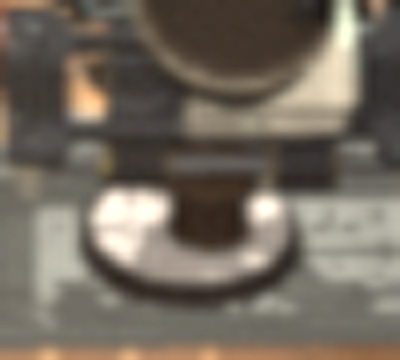

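{"fn": "jog_arm", "kwargs": {"increments": [{"slide": [0.5,0,0.7],"roll": 0,"gripper": 0},{"slide": [0.9,0,1.3],"roll": 0,"gripper": 0},{"slide": [1.3,0,1.8],"roll": 0,"gripper": 0},{"slide": [1.3,0,1.8],"roll": 0,"gripper": 0},{"slide": [1.3,0,1.8],"roll": 0,"gripper": 0},{"slide": [1.3,0,1.8],"roll": 0,"gripper": 0.5},{"slide": [1.3,0,1.8],"roll": 0,"gripper": 0.6},{"slide": [1.3,0,1.8],"roll": 0,"gripper": 0.75},{"slide": [1.3,0,1.8],"roll": 0,"gripper": 0.75},{"slide": [1.3,0,1.8],"roll": 0,"gripper": 0.75}]}}

```text
clock: 30.33
position: [0.6618, -0.1772, 0.0482]
ee_rot: [0.545, 2.458, -0.166]
force: [0.3, 0.7, 0.6]
width: 0.725
```

```bash
python3 st.py;python3 - <<'E'
from h import *
im=arm.get_image('scene'); f=im['frame']; a=cv2.resize(f[180:225,305:355],None,fx=8,fy=8,interpolation=cv2.INTER_CUBIC); cv2.imwrite('pics/s19.png',cv2.convertScaleAbs(a,alpha=1.6))
E
```

```text
t 30.3333 j [-0.005  0.573  0.107  2.179  2.511  0.255 -1.279] p [ 0.6618 -0.1772  0.0482]
[[-0.73   0.42   0.539]
 [ 0.344  0.907 -0.242]
 [-0.591  0.009 -0.807]]
tilt 36.21 az -24.2 y-elev 0.51 yaz 65.1 w 0.725 F [0.3 0.7 0.6]
```

View pics/s19.png

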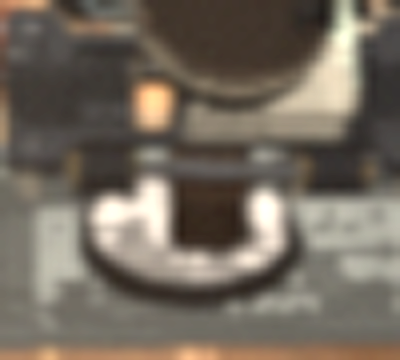

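{"fn": "jog_arm", "kwargs": {"increments": [{"slide": [8,0,-6],"roll": 0,"gripper": 0.8},{"slide": [20,0,-15],"roll": 0,"gripper": 0.8},{"slide": [36,-1,-26],"roll": 0,"gripper": 0.8},{"slide": [56,-1,-41],"roll": 0,"gripper": 0.8},{"slide": [80,-1,-58],"roll": 0,"gripper": 0.8},{"slide": [104,-2,-76],"roll": 0,"gripper": 0.5},{"slide": [118,-2,-94],"roll": 0,"gripper": 0.2},{"slide": [110,-2,-125],"roll": 0,"gripper": 0},{"slide": [90,-2,-155],"roll": 0,"gripper": 0},{"slide": [70,-2,-180],"roll": 0,"gripper": 0}]}}

```text
clock: 31.22
position: [0.5096, -0.1142, 0.1348]
ee_rot: [0.545, 2.459, -0.182]
force: [0.2, -1.0, 0.9]
width: 0.489
```

```bash
python3 st.py;python3 - <<'E'
from h import *
im=arm.get_image('scene'); f=im['frame']; a=cv2.resize(f[110:230,280:400],None,fx=5,fy=4.5,interpolation=cv2.INTER_CUBIC); cv2.imwrite('pics/s20.png',a)
im=arm.get_image('top'); f=im['frame']; cv2.imwrite('pics/t20.png',cv2.resize(f[140:270,290:410],None,fx=5.5,fy=4.5,interpolation=cv2.INTER_CUBIC))
E
```

```text
t 31.2167 j [-0.393  0.215  0.34   2.491  2.025  0.253 -0.918] p [ 0.5096 -0.1142  0.1348]
[[-0.731  0.424  0.534]
 [ 0.34   0.906 -0.252]
 [-0.591 -0.002 -0.807]]
tilt 36.22 az -25.3 y-elev -0.14 yaz 64.9 w 0.489 F [ 0.2 -1.   0.9]
```

View pics/s20.png

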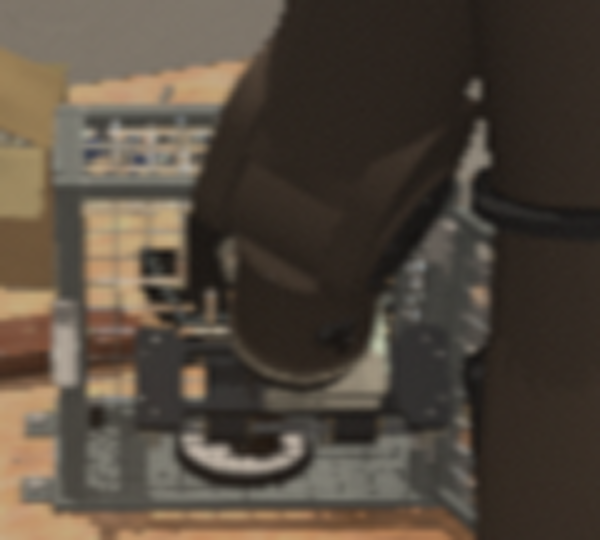

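View pics/t20.png

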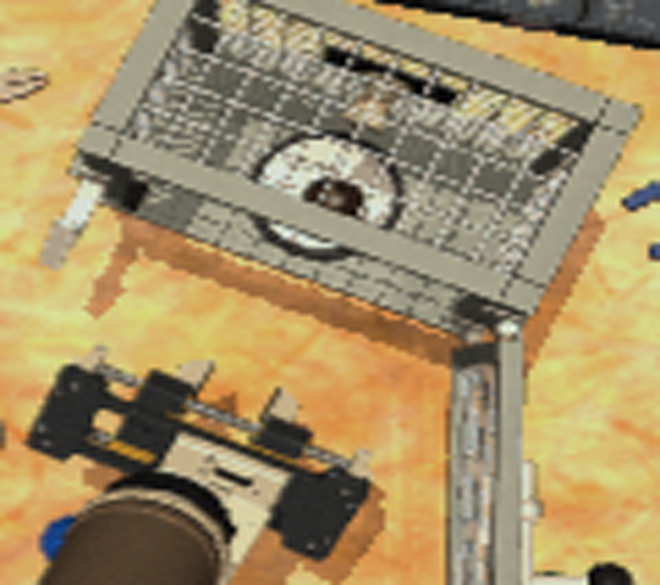

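```bash
python3 go.py "[(.50,-.118,.17),(.485,-.13,.207),(.47,-.14,.245),(.455,-.15,.28),(.44,-.16,.315),(.43,-.198,.318),(.42,-.236,.318),(.41,-.274,.318),(.40,-.312,.318),(.40,-.312,.28)]"
```

```text
[-12.6  -8.3 -32.4] step 35.8
[-27.8 -25.7 -67.2] step 41.7
[ -42.8  -41.2 -103.2] step 42.1
[ -56.1  -56.8 -136.9] step 39.4
[ -69.4  -72.3 -170.5] step 39.4
[ -76.7 -111.  -168.6] step 39.4
[ -82.3 -149.7 -164.3] step 39.3
[ -87.9 -188.3 -160. ] step 39.3
[ -93.4 -227.  -155.7] step 39.3
[ -70.8 -226.8 -125.2] step 38.0
```

{"fn": "jog_arm", "kwargs": {"increments": [{"slide": [-13,-8,-32],"roll": 0,"gripper": 0},{"slide": [-28,-25,-67],"roll": 0,"gripper": 0},{"slide": [-43,-41,-102],"roll": 0,"gripper": 0},{"slide": [-56,-57,-137],"roll": 0,"gripper": 0},{"slide": [-69,-72,-170],"roll": 0,"gripper": 0},{"slide": [-76,-111,-168],"roll": 0,"gripper": 0},{"slide": [-82,-149,-164],"roll": 0,"gripper": 0},{"slide": [-88,-188,-160],"roll": 0,"gripper": 0},{"slide": [-93,-227,-156],"roll": 0,"gripper": 0},{"slide": [-93,-227,-156],"roll": 0,"gripper": 0}]}}

```text
clock: 32.15
position: [0.4215, -0.2655, 0.2937]
ee_rot: [0.545, 2.461, -0.191]
force: [0.7, -0.9, 0.9]
width: 0.005
```

```bash
python3 st.py;python3 - <<'E'
from h import *
im=arm.get_image('scene'); f=im['frame']; a=cv2.resize(f[110:230,280:400],None,fx=5,fy=4.5,interpolation=cv2.INTER_CUBIC); cv2.imwrite('pics/s21.png',a)
im=arm.get_image('top'); f=im['frame']; cv2.imwrite('pics/t21.png',cv2.resize(f[140:280,290:430],None,fx=5,fy=4.2,interpolation=cv2.INTER_CUBIC))
E
python3 go.py "[(.397,-.312,.28),(.395,-.312,.25),(.386,-.291,.248),(.386,-.255,.248),(.389,-.22,.248),(.394,-.195,.248),(.408,-.17,.248),(.43,-.143,.248),(.45,-.128,.248),(.475,-.113,.248),(.503,-.105,.248),(.529,-.097,.248)]"
```

```text
t 32.15 j [-0.564 -0.376  0.772  2.335  0.757  0.559  0.842] p [ 0.4215 -0.2655  0.2937]
[[-0.733  0.425  0.531]
 [ 0.338  0.905 -0.258]
 [-0.59  -0.009 -0.807]]
tilt 36.19 az -25.9 y-elev -0.52 yaz 64.8 w 0.005 F [ 0.7 -0.9  0.9]
[ 11.5 -48.4  11. ] step 50.9
[ 30.7 -49.1  34. ] step 30.1
[ 45.7 -34.1  25.4] step 22.9
[58.2 -1.6 16. ] step 36.0
[68.1 31.2  8.5] step 35.1
[73.2 55.9  4.7] step 25.5
[71.6 84.5  5.7] step 28.7
[ 65.  118.4  10.4] step 34.8
[ 55.7 140.5  17.2] step 25.0
[ 42.7 164.9  26.6] step 29.2
[ 25.1 184.2  39.4] step 29.1
[  9.  202.7  51.2] step 27.2
```

View pics/s21.png

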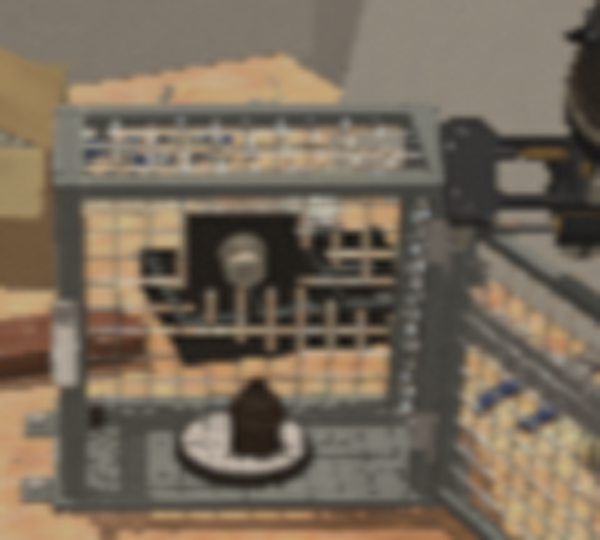

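View pics/t21.png

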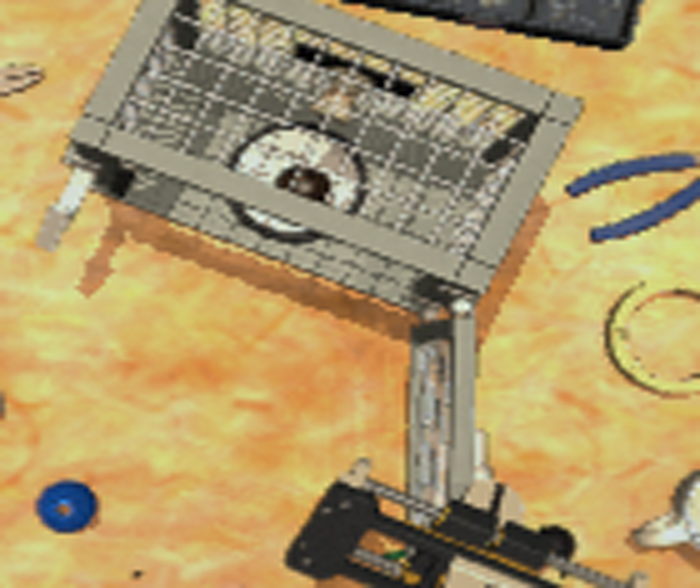

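```bash
python3 go.py "[(.41,-.29,.305),(.398,-.32,.30),(.398,-.32,.275),(.395,-.318,.25),(.388,-.295,.248)]"
```

```text
[ -5.2 -23.   -8. ] step 24.9
[ -3.9 -55.2  -2.5] step 32.7
[ 10.9 -55.1  17.6] step 25.0
[ 28.6 -54.5  35.6] step 25.3
[ 42.9 -36.8  27.5] step 24.1
```

{"fn": "jog_arm", "kwargs": {"increments": [{"slide": [-5,-23,-8],"roll": 0,"gripper": 0},{"slide": [-4,-55,-3],"roll": 0,"gripper": 0},{"slide": [-4,-55,-3],"roll": 0,"gripper": 0},{"slide": [11,-55,17],"roll": 0,"gripper": 0},{"slide": [28,-55,35],"roll": 0,"gripper": 0},{"slide": [29,-55,36],"roll": 0,"gripper": 0},{"slide": [43,-37,27],"roll": 0,"gripper": 0},{"slide": [51,-18,21],"roll": 0,"gripper": 0},{"slide": [58,-2,16],"roll": 0,"gripper": 0},{"slide": [65,22,11],"roll": 0,"gripper": 0}]}}

```text
clock: 33.08
position: [0.3901, -0.2251, 0.2466]
ee_rot: [0.548, 2.459, -0.192]
force: [1.3, -0.4, 2.6]
width: 0.006
```

```bash
python3 st.py;python3 - <<'E'
from h import *
im=arm.get_image('top'); f=im['frame']; cv2.imwrite('pics/t22.png',cv2.resize(f[140:280,290:430],None,fx=5,fy=4.2,interpolation=cv2.INTER_CUBIC))
E
python3 go.py "[(.389,-.22,.248),(.394,-.195,.248),(.408,-.17,.248),(.43,-.143,.248),(.45,-.128,.248),(.475,-.113,.248),(.503,-.105,.248),(.529,-.097,.248)]"
```

```text
t 33.0833 j [-0.334 -0.302  0.541  2.485  0.804  0.396  0.697] p [ 0.3901 -0.2251  0.2466]
[[-0.731  0.427  0.531]
 [ 0.34   0.904 -0.259]
 [-0.591 -0.009 -0.806]]
tilt 36.24 az -26.0 y-elev -0.52 yaz 64.7 w 0.006 F [ 1.3 -0.4  2.6]
[ 1.  -1.5 -2.6] step 3.2
[ 5.7 23.3 -6.4] step 25.5
[ 3.8 51.8 -5.3] step 28.7
[-3.3 85.6 -0.4] step 34.8
[-13.  107.6   6.4] step 25.0
[-26.3 131.7  15.9] step 29.2
[-44.1 150.8  28.8] step 29.1
[-60.5 169.   40.7] step 27.2
```

View pics/t22.png

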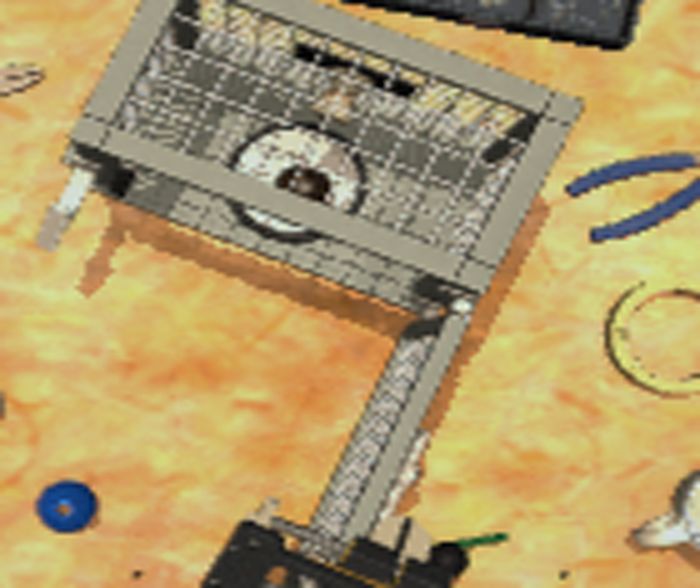

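{"fn": "jog_arm", "kwargs": {"increments": [{"slide": [5,23,-6],"roll": 0,"gripper": 0},{"slide": [4,51,-5],"roll": 0,"gripper": 0},{"slide": [0,70,-2],"roll": 0,"gripper": 0},{"slide": [-5,90,1],"roll": 0,"gripper": 0},{"slide": [-13,108,6],"roll": 0,"gripper": 0},{"slide": [-20,120,11],"roll": 0,"gripper": 0},{"slide": [-28,133,17],"roll": 0,"gripper": 0},{"slide": [-36,142,23],"roll": 0,"gripper": 0},{"slide": [-44,151,29],"roll": 0,"gripper": 0},{"slide": [-50,158,33],"roll": 0,"gripper": 0}]}}

```text
clock: 33.97
position: [0.5133, -0.1067, 0.2485]
ee_rot: [0.545, 2.459, -0.19]
force: [0.7, 0.2, 0.2]
width: 0.004
```

```bash
python3 st.py;python3 - <<'E'
from h import *
im=arm.get_image('top'); f=im['frame']; cv2.imwrite('pics/t23.png',cv2.resize(f[140:280,290:430],None,fx=5,fy=4.2,interpolation=cv2.INTER_CUBIC))
im=arm.get_image('scene'); f=im['frame']; a=cv2.resize(f[110:230,280:400],None,fx=5,fy=4.5,interpolation=cv2.INTER_CUBIC); cv2.imwrite('pics/s23.png',a)
E
```

```text
t 33.9667 j [-0.342 -0.032  0.206  2.323  0.875  0.448  0.273] p [ 0.5133 -0.1067  0.2485]
[[-0.732  0.425  0.533]
 [ 0.338  0.905 -0.257]
 [-0.592 -0.008 -0.806]]
tilt 36.3 az -25.8 y-elev -0.46 yaz 64.9 w 0.004 F [0.7 0.2 0.2]
```

View pics/t23.png

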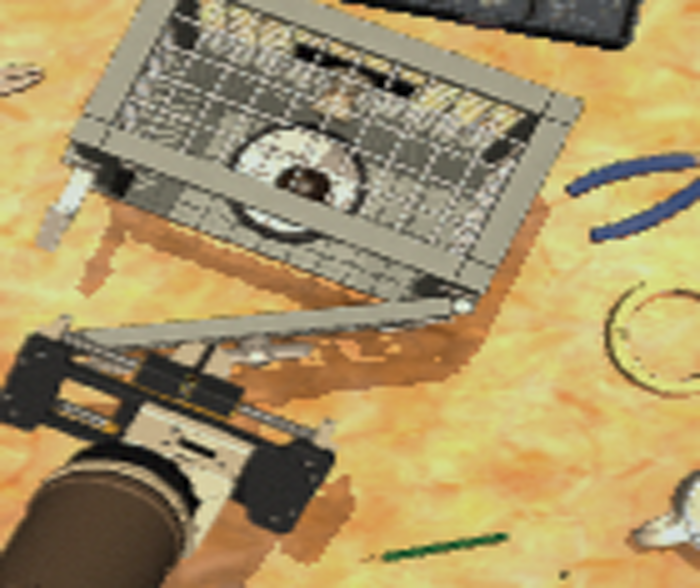

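View pics/s23.png

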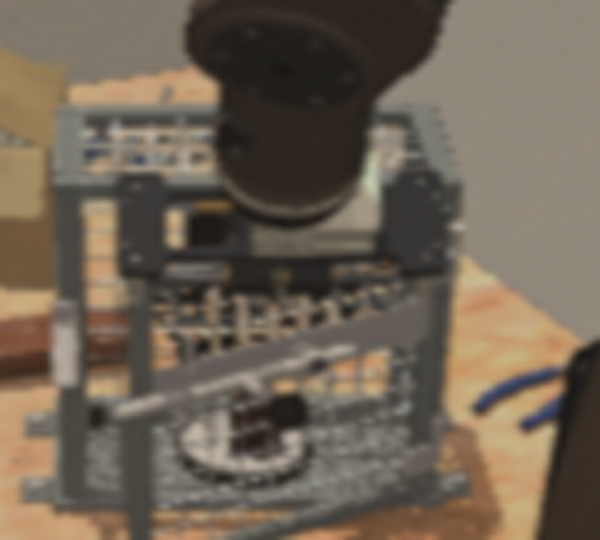

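```bash
python3 go.py "[(.531,-.09,.248),(.5482,-.0739,.248),(.565,-.067,.248),(.5812,-.0613,.248),(.5989,-.0582,.248),(.6083,-.0591,.248)]"
```

```text
[-6.6 22.3  5.6] step 23.9
[-13.8  44.1  10.7] step 23.6
[-23.7  57.5  17.9] step 18.2
[-33.7  69.5  25.1] step 17.2
[-45.6  79.9  33.7] step 18.0
[-52.7  83.   39. ] step 9.4
```

{"fn": "jog_arm", "kwargs": {"increments": [{"slide": [-4,11,3],"roll": 0,"gripper": 0},{"slide": [-6.6,22,5.6],"roll": 0,"gripper": 0},{"slide": [-10,33,8],"roll": 0,"gripper": 0},{"slide": [-14,44,10.7],"roll": 0,"gripper": 0},{"slide": [-19,51,14],"roll": 0,"gripper": 0},{"slide": [-24,58,18],"roll": 0,"gripper": 0},{"slide": [-29,64,21.5],"roll": 0,"gripper": 0},{"slide": [-34,70,25],"roll": 0,"gripper": 0},{"slide": [-40,75,29],"roll": 0,"gripper": 0},{"slide": [-45,80,33.5],"roll": 0,"gripper": 0}]}}

```text
clock: 34.9
position: [0.5982, -0.0586, 0.2478]
ee_rot: [0.545, 2.458, -0.187]
force: [0.1, 0.3, -0.1]
width: -0.0
```

```bash
python3 st.py;python3 - <<'E'
from h import *
im=arm.get_image('top'); f=im['frame']; cv2.imwrite('pics/t24.png',cv2.resize(f[140:280,290:430],None,fx=5,fy=4.2,interpolation=cv2.INTER_CUBIC))
im=arm.get_image('scene'); f=im['frame']; a=cv2.resize(f[110:230,280:400],None,fx=5,fy=4.5,interpolation=cv2.INTER_CUBIC); cv2.imwrite('pics/s24.png',a)
E
```

```text
t 34.9 j [-0.383  0.126  0.179  2.159  0.837  0.478  0.24 ] p [ 0.5982 -0.0586  0.2478]
[[-0.731  0.425  0.534]
 [ 0.339  0.905 -0.256]
 [-0.592 -0.006 -0.806]]
tilt 36.3 az -25.6 y-elev -0.35 yaz 64.9 w -0.0 F [ 0.1  0.3 -0.1]
```

View pics/t24.png

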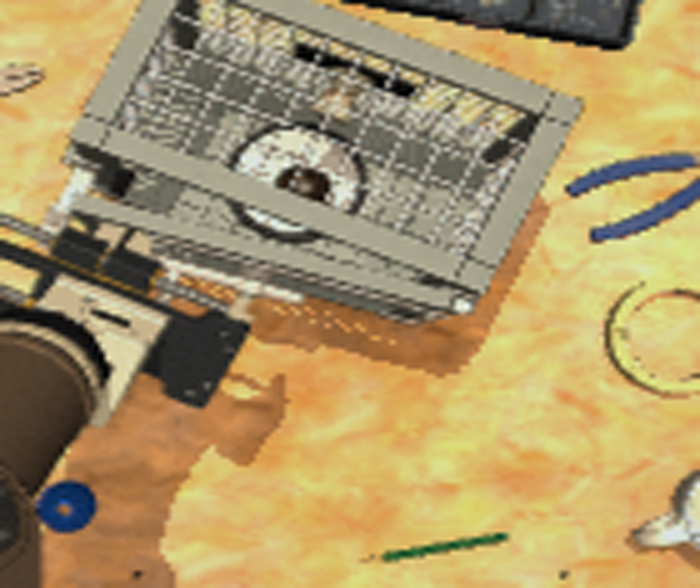

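View pics/s24.png

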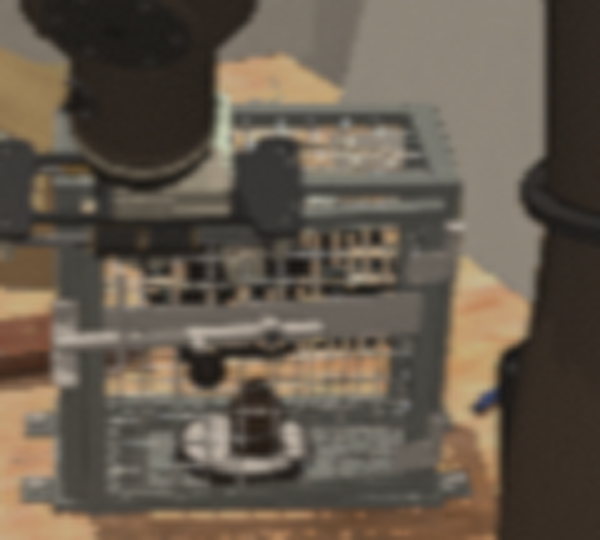

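{"fn": "jog_arm", "kwargs": {"increments": [{"slide": [-2,0,1.5],"roll": 0,"gripper": 0},{"slide": [-4,0,3],"roll": 0,"gripper": 0},{"slide": [-6,0,4.4],"roll": 0,"gripper": 0},{"slide": [-8,0,5.9],"roll": 0,"gripper": 0},{"slide": [-9.5,0,7],"roll": 0,"gripper": 0},{"slide": [-11,0,8.1],"roll": 0,"gripper": 0},{"slide": [-11,0,8.1],"roll": 0,"gripper": 0},{"slide": [-11,0,8.1],"roll": 0,"gripper": 0},{"slide": [-11,0,8.1],"roll": 0,"gripper": 0},{"slide": [-11,0,8.1],"roll": 0,"gripper": 0}]}}

```text
clock: 35.83
position: [0.6094, -0.0645, 0.2476]
ee_rot: [0.545, 2.459, -0.187]
force: [-0.8, 0.7, -1.9]
width: 0.002
```

```bash
python3 st.py;python3 - <<'E'
from h import *
im=arm.get_image('top'); f=im['frame']; b=cv2.resize(f[150:220,295:400],None,fx=5,fy=5,interpolation=cv2.INTER_CUBIC)
im=arm.get_image('scene'); f=im['frame']; a=cv2.resize(f[160:210,285:375],None,fx=5,fy=5,interpolation=cv2.INTER_CUBIC); 
h=np.zeros((600,530,3),np.uint8); h[:350,:525]=b; h[350:600,:450]=a; cv2.imwrite('pics/z25.png',h)
E
```

```text
t 35.8333 j [-0.365  0.145  0.183  2.138  0.817  0.466  0.274] p [ 0.6094 -0.0645  0.2476]
[[-0.731  0.425  0.534]
 [ 0.339  0.905 -0.256]
 [-0.592 -0.006 -0.806]]
tilt 36.29 az -25.6 y-elev -0.35 yaz 64.9 w 0.002 F [-0.8  0.7 -1.9]
```

View pics/z25.png

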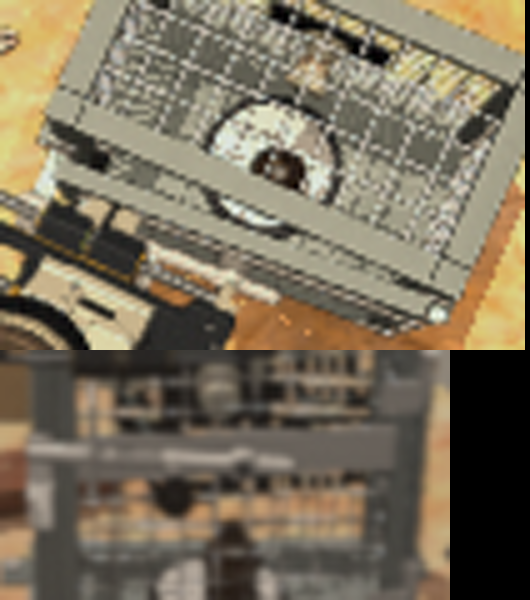

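{"fn": "jog_arm", "kwargs": {"increments": [{"slide": [-2,0,1.5],"roll": 0,"gripper": 0},{"slide": [-4,0,3],"roll": 0,"gripper": 0},{"slide": [-6,0,4.4],"roll": 0,"gripper": 0},{"slide": [-8,0,5.9],"roll": 0,"gripper": 0},{"slide": [-9,0,6.6],"roll": 0,"gripper": 0},{"slide": [-9,0,6.6],"roll": 0,"gripper": 0},{"slide": [-9,0,6.6],"roll": 0,"gripper": 0},{"slide": [-9,0,6.6],"roll": 0,"gripper": 0},{"slide": [-9,0,6.6],"roll": 0,"gripper": 0},{"slide": [-9,0,6.6],"roll": 0,"gripper": 0}]}}

```text
clock: 36.77
position: [0.6194, -0.069, 0.2473]
ee_rot: [0.545, 2.459, -0.187]
force: [-4.6, 3.0, 0.9]
width: 0.001
```

```bash
cat > lk.py <<'E'
import sys
from h import *
im=arm.get_image('top'); f=im['frame']; b=cv2.resize(f[150:220,295:400],None,fx=5,fy=5,interpolation=cv2.INTER_CUBIC)
im=arm.get_image('scene'); f=im['frame']; a=cv2.resize(f[160:210,285:375],None,fx=5,fy=5,interpolation=cv2.INTER_CUBIC); 
h=np.zeros((600,530,3),np.uint8); h[:350,:525]=b; h[350:600,:450]=a; cv2.imwrite(sys.argv[1],h)
E
python3 st.py; python3 lk.py pics/z26.png
```

```text
t 36.7667 j [-0.349  0.161  0.185  2.118  0.799  0.457  0.304] p [ 0.6194 -0.069   0.2473]
[[-0.732  0.424  0.533]
 [ 0.339  0.905 -0.256]
 [-0.591 -0.006 -0.806]]
tilt 36.25 az -25.6 y-elev -0.37 yaz 64.9 w 0.001 F [-4.6  3.   0.9]
```

View pics/z26.png

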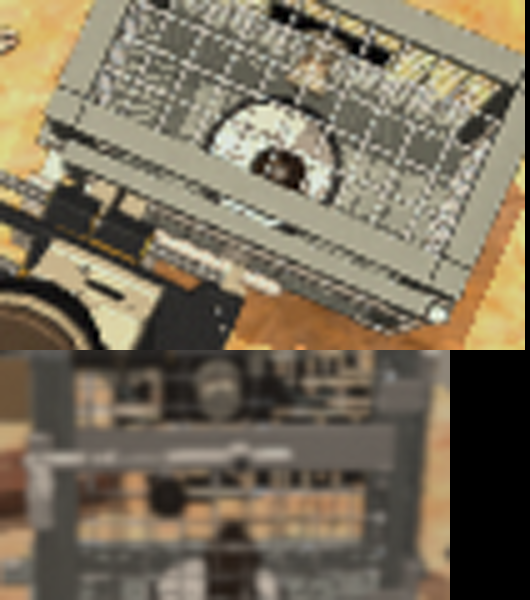

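{"fn": "jog_arm", "kwargs": {"increments": [{"slide": [-0.8,0,0.6],"roll": 0,"gripper": 0},{"slide": [-1.6,0,1.2],"roll": 0,"gripper": 0},{"slide": [-2.4,0,1.8],"roll": 0,"gripper": 0},{"slide": [-3.2,0,2.4],"roll": 0,"gripper": 0},{"slide": [-3.6,0,2.7],"roll": 0,"gripper": 0},{"slide": [-3.6,0,2.7],"roll": 0,"gripper": 0},{"slide": [-3.6,0,2.7],"roll": 0,"gripper": 0},{"slide": [-3.6,0,2.7],"roll": 0,"gripper": 0},{"slide": [-3.6,0,2.7],"roll": 0,"gripper": 0},{"slide": [-3.6,0,2.7],"roll": 0,"gripper": 0}]}}

```text
clock: 37.7
position: [0.6219, -0.0703, 0.246]
ee_rot: [0.545, 2.462, -0.188]
force: [-13.2, 7.7, 1.9]
width: 0.007
```

```bash
python3 st.py; python3 lk.py pics/z27.png
```

```text
t 37.7 j [-0.343  0.167  0.184  2.112  0.791  0.455  0.316] p [ 0.6219 -0.0703  0.246 ]
[[-0.734  0.424  0.531]
 [ 0.339  0.906 -0.255]
 [-0.589 -0.007 -0.808]]
tilt 36.1 az -25.7 y-elev -0.43 yaz 64.9 w 0.007 F [-13.2   7.7   1.9]
```

View pics/z27.png

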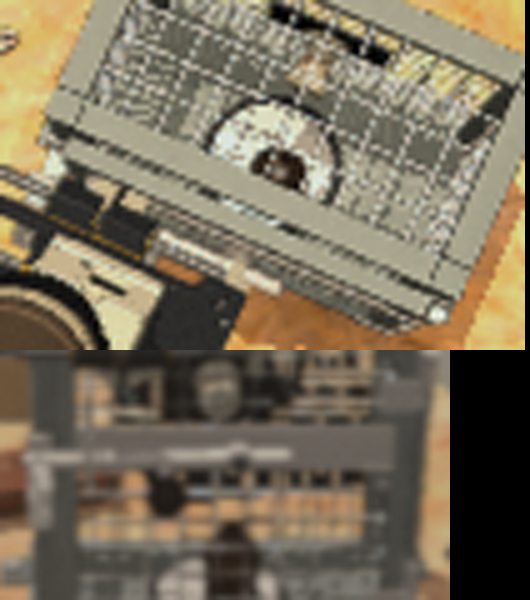

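{"fn": "jog_arm", "kwargs": {"increments": [{"slide": [-0.8,0,0.6],"roll": 0,"gripper": 0},{"slide": [-1.4,0,1],"roll": 0,"gripper": 0},{"slide": [-1.4,0,1],"roll": 0,"gripper": 0},{"slide": [-1.4,0,1],"roll": 0,"gripper": 0},{"slide": [-1.4,0,1],"roll": 0,"gripper": 0},{"slide": [-1.4,0,1],"roll": 0,"gripper": 0},{"slide": [-1.4,0,1],"roll": 0,"gripper": 0},{"slide": [0,0,0],"roll": 0,"gripper": 0},{"slide": [3,0,-2],"roll": 0,"gripper": 0},{"slide": [10,0,-8],"roll": 0,"gripper": 0}]}}

```text
clock: 38.63
position: [0.6122, -0.0662, 0.2479]
ee_rot: [0.546, 2.459, -0.188]
force: [0.6, 0.0, 0.4]
width: 0.006
```

```bash
python3 st.py; python3 go.py "[(.56,-.045,.28),(.50,-.02,.34),(.44,0,.42)]"
```

```text
t 38.6333 j [-0.361  0.149  0.185  2.131  0.812  0.465  0.283] p [ 0.6122 -0.0662  0.2479]
[[-0.731  0.425  0.533]
 [ 0.339  0.905 -0.257]
 [-0.592 -0.007 -0.806]]
tilt 36.28 az -25.7 y-elev -0.39 yaz 64.8 w 0.006 F [0.6 0.  0.4]
[ 26.4  -3.2 -59.2] step 64.9
[  43.2   -6.6 -146. ] step 88.5
[  46.6  -14.5 -247.6] step 102.0
```

```bash
python3 go.py "[(.59,-.055,.265),(.565,-.04,.295),(.53,-.02,.31),(.505,.005,.33),(.48,.035,.345),(.46,.065,.36),(.44,.10,.365),(.42,.13,.37),(.40,.165,.375)]"
```

```text
[  9.9   0.6 -28.5] step 30.2
[ 15.5   3.3 -69.9] step 41.8
[  39.     6.4 -105.8] step 43.0
[  54.    18.3 -141.7] step 40.6
[  73.6   34.7 -174.8] step 41.8
[  89.5   53.2 -205.2] step 39.1
[ 113.    76.3 -228.9] step 40.6
[ 134.9   95.  -251.3] step 36.4
[ 158.4  118.1 -275. ] step 40.6
```

{"fn": "jog_arm", "kwargs": {"increments": [{"slide": [10,0,-28],"roll": 0,"gripper": 0},{"slide": [16,3,-68],"roll": 0,"gripper": 0},{"slide": [38,6,-104],"roll": 0,"gripper": 0},{"slide": [54,18,-140],"roll": 0,"gripper": 0},{"slide": [73,34,-173],"roll": 0,"gripper": 0},{"slide": [89,53,-204],"roll": 0,"gripper": 0},{"slide": [112,76,-228],"roll": 0,"gripper": 0},{"slide": [134,95,-251],"roll": 0,"gripper": 0},{"slide": [158,118,-275],"roll": 0,"gripper": 0},{"slide": [158,118,-275],"roll": 0,"gripper": 0}]}}

```text
clock: 39.47
position: [0.3975, 0.1724, 0.3776]
ee_rot: [0.537, 2.459, -0.177]
force: [-0.1, 1.1, 0.6]
width: 0.006
```

```bash
python3 st.py; python3 - <<'E'
from h import *
s=arm.get_image('scene'); t=arm.get_image('top')
f=t['frame']; cv2.imwrite('pics/t28.png',cv2.resize(f[130:280,230:430],None,fx=4,fy=4,interpolation=cv2.INTER_CUBIC))
f=s['frame']; cv2.imwrite('pics/s28.png',cv2.resize(f[110:290,220:400],None,fx=4,fy=3.3,interpolation=cv2.INTER_CUBIC))
def tri(us,ut):
    A=[];b=[]
    for im,u in((s,us),(t,ut)):
        c,d=ray(im,u); d/=np.linalg.norm(d); M=np.eye(3)-np.outer(d,d); A.append(M); b.append(M@c)
    X,r,_,_=np.linalg.lstsq(np.vstack(A),np.hstack(b),rcond=None); return X,np.sqrt(r)
def darkblob(im,box,th=60):
    x0,y0,x1,y1=box; g=im['frame'].max(-1)[y0:y1,x0:x1]; m=(g<th).astype(np.uint8)
    n,l,st,c=cv2.connectedComponentsWithStats(m); i=1+np.argmax(st[1:,4]); return c[i]+[x0,y0],st[i]
ks=darkblob(s,(312,182,326,197)); kt=darkblob(t,(312,204,328,220)); print(ks,kt,tri(ks[0],kt[0]))
E
```

```text
t 39.4667 j [-0.714 -0.115 -0.326  2.04   0.639  1.215 -0.129] p [0.3975 0.1724 0.3776]
[[-0.732  0.417  0.538]
 [ 0.336  0.909 -0.247]
 [-0.592 -0.001 -0.806]]
tilt 36.32 az -24.7 y-elev -0.03 yaz 65.4 w 0.006 F [-0.1  1.1  0.6]
(array([318.27777778, 189.22222222]), array([ 3,  4,  8,  7, 36], dtype=int32)) (array([320.25      , 211.60416667]), array([ 5,  4,  8,  8, 48], dtype=int32)) (array([ 0.5525314 , -0.07214438,  0.18596442]), array([0.00170806]))
```

View pics/t28.png

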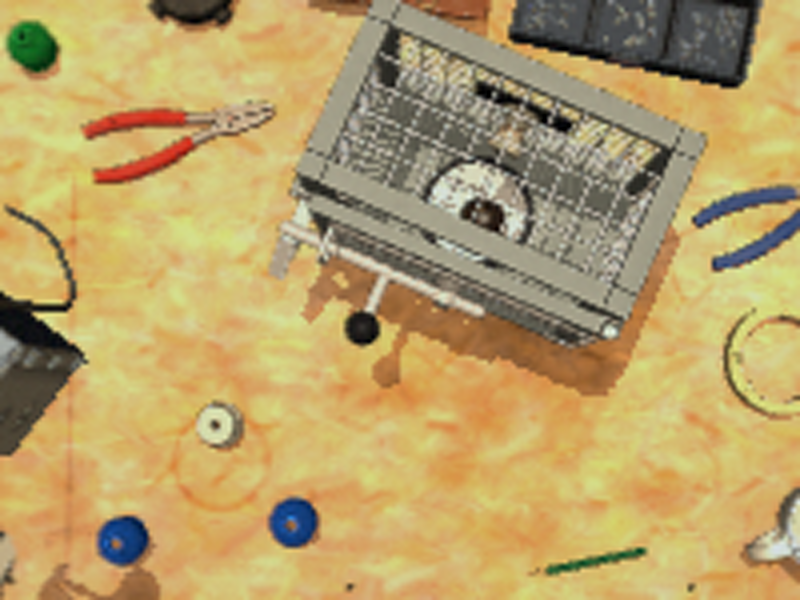

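View pics/s28.png

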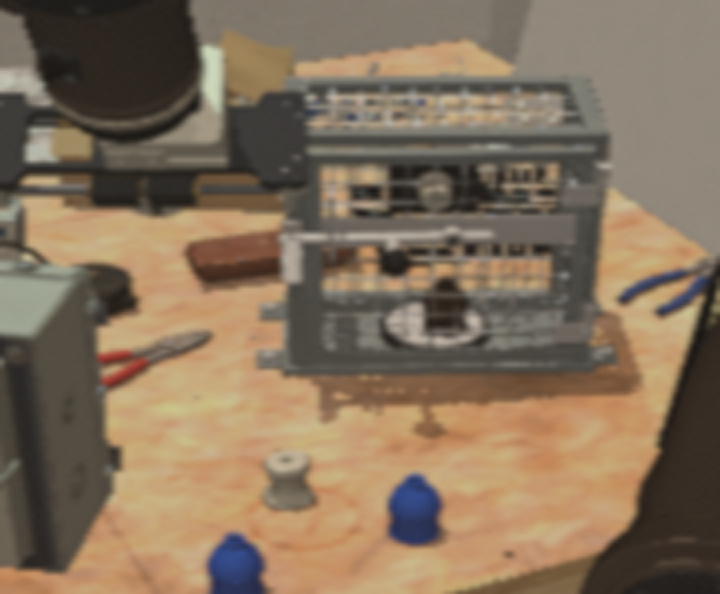

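```bash
python3 -c "
from cell import arm
print(arm.sign_off())"
```

```text
the job is handed in; nothing more can be done
None
```

The lampholder is in the cage, upright on the plate. The gate is shut and latched, and I handed the job in at about 39.5 s of the 72 s allowed.

**What I did**
- **Tilting the tool:** a hand pointing straight down cannot get under the cage roof. I tilted it about 36° by repeatedly driving it against the reach limit, because each call keeps the pose actually reached.
- **Opening:** I gripped the knob, pressed the gate home, lifted the bar and pulled the gate out. I then pushed it from inside to nearly its stop, about 2 rad judged by eye from the top view.
- **Moving the lampholder:** the grey box was too close for the hand, so I first pushed the lampholder about 40 mm across the bench with one finger. I then picked it up, set it on the plate and backed out.
- **Closing:** I pushed the gate shut from outside until the bar rode over the catch. The last force I read was about 15 N, and I pressed slightly further before backing off.

**Last checks**
- **Latch:** the knob measured (0.5525, -0.0721, 0.186) m against (0.5527, -0.0719, 0.187) m at the start. Its position in the top view is identical, so the bar is back down behind the catch.
- **Lampholder:** both views show it upright, near the plate's centre, with plate visible around it.
- **Bystanders:** the insulator and tape roll sit at the same places in the top view as at the start. The robot was clear of everything when I handed in.

**What went less well**
- While I was pushing the lampholder, the wrist force rose to about 38 N. I backed off; it stayed standing, and that is within the 120 N wrist limit.
- The grip closed by about 2 mm while I carried the lampholder, so it may have shifted slightly in the fingers. It still stood level when released.

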